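Stack the varnish test plates and hold the curing box open

ROBOT

A 6-joint arm with a two-finger parallel gripper is mounted at the origin on the work surface. World frame = base frame: x ahead of the robot, y to its left, z up, the work surface at z = 0. Lengths are in m, angles in rad, forces in N, time in s.
With the tool pointing down it reaches from about 0.35 to 0.775 m from the base axis. Payload 5.5 kg.
Tool frame: the origin (TCP) lies midway between the tips of the shut fingers; the grasp point (between the pads) lies 19 mm behind it; z points along the fingers, y is the line along which they close (so a half turn about z gives the same grasp; the last joint's range is limited). The gripper opens to 85 mm and grips with 20 to 120 N. Pads are 22 mm wide; open, the fingers measure 114 mm over their backs; the gripper's body (76 mm by 85 mm) begins 54 mm behind the grasp point. The pads swing forward as they close: fully open they stand 13 mm farther back than shut.
Start: joints at [0.988, 0.313, 0.046, 1.304, 0, 1.431], TCP at [0.246, 0.52, 0.207] pointing down, gripper open.
Joint ranges: [-2.76, 2.76], [-0.86, 1.69], [-1.03, 1.26], [-2.2, 2.34], [-1.47, 1.5], [-3.14, 3.14]. Speed limits (rad/s): [2.57, 2.57, 3.14, 3.14, 3.14, 3.14].

INTERFACE

Orientations are given as a unit quaternion [w, x, y, z].
In Python, from workcell import env gives the robot as it stands. The module is installed in compiled form; this text tells all that it offers.
- The arm moves only by the tool servo_tool, never from a script. Its argument "increments" is a list of rows, each an object of numbers: "grip": the closure, from 0 (fully open) to 1 (shut); "x", "y", "z": the shift along the tool's x, y, z in mm; "roll": the turn about the tool's z in degrees. In form: [{"grip": .., "x": .., "y": .., "z": .., "roll": ..}, ...]. A call has 1 to 5 rows; each row shifts and turns the commanded pose from where the row before left it, along the tool's axes as they then stand; what a row does not reach is not made up. A row lasts 1/12 s, in which the tool goes at most 41.7 mm and 7.16 degrees, less where a joint would pass 70% of its speed; a pose out of reach is approached as far as the arm can. A call is refused whole if a number of a shift passes 41.7 or a number of a turn 7.16, either way. A call with a gripper value outside its range is refused whole. The fingers move at their own pace and stop on an object; "grip_force" is the grip in N (left out, the last holds). Time passes only in rows, so rows that do not move let the fingers close. It gives the time, the measured TCP pose, the force, the opening and the grip force at its end, in the units of the state.
- env.get_state(): the state, without advancing time (a new reading comes with each control period).
- env.read_camera(name): name is "scene" or "top"; returns the picture (384x512x3 uint8, red, green, blue); there is no depth.
- env.get_calibration(name): a dict with "vertical_fov" (degrees; the focal length in pixels is half the picture's height over the tangent of half this angle, whatever the lens; pixels are square), "cx", "cy" (the principal point, pixels), "rvec" (rotation vector, rad) and "tvec" (3), from world to camera coordinates, as OpenCV has them. Camera axes: x right, y down, z forward; pixel columns grow to the right and rows downward; lengths in m; the calibration is good to about 2 mm. A picture is of the moment at which its call begins. get_calibration takes no time and is no camera call.
- env.hand_in(): hands the job in; it is judged then, once.
The state is a dict: "clock": time; "joint_pos": joint angles; "qvel": joint speeds; "tau": joint torques, N m; "tcp_pos": TCP position; "orientation": TCP orientation; "wrist_force": force on the tool from outside, world axes, zero at the start; "ft_torque": the same for the moment, N m; "finger_gap": finger opening in m; "grip_force": force on a finger pad.
Only numpy, scipy, OpenCV 4.12 (cv2) and the standard library are available. Lean on these libraries where they do the work, as an engineer would, in place of code of your own. Each camera call takes 0.05 s, during which the arm holds its last target. There are 200 camera calls.

TASK

Get the varnish test plates ready for the curing box: lay the two loose wooden plates flat on the plate that is on the loading board, one on top of the other with their edges lined up, so that they make a square pile of three, without dropping them. Then raise the hinged lid of the curing box by its bar handle until it is in line with the brass pointer at its side, and finish while still holding it there, for it falls shut when let go. Leave the pointer and the other things on the bench where they are.

Things in the scene. Friction and masses are not known exactly. Their poses are not given: they have to be found in the camera images.
- plate0_center (a point): wooden test plate, pale wood, 100 x 46 x 16 mm (x is its length, y its width, z up), loose, lying flat on the loading board: the bottom of the pile. The point is the plate's centre, half-way up (8 mm over its underside)
- plate1_center (a point): wooden test plate, pale wood, 100 x 46 x 16 mm (x is its length, y its width, z up), loose, about 50 g, lying flat on the table to the right; either way up and either end is the same. The point is its centre, half-way up
- plate2_center (a point): wooden test plate, pale wood, 100 x 46 x 16 mm (x is its length, y its width, z up), the other loose plate, identical to the first; either may go on first. The point is its centre, half-way up
- board_top (a point): loading board, a fixed grey slab 130 x 80 x 12 mm. The point is the middle of its top face, 12 mm over the table
- hinge (a point): fixed curing box of plywood, 180 (x) x 220 (y) x 100 mm high, with a lid hinged along its far top edge. The point is the middle of the hinge line, 106 mm over the table; its y axis runs along the hinge, its x axis points level from the front (robot's side) to the back of the box and does not turn with the lid
- lid_bar (a point): middle of the lid's bar handle: a round steel bar 12 mm thick, along y, 110 mm free between the two rods that carry it, 225 mm from the hinge line and 45 mm in front of the lid's front edge (39 mm free between bar and lid), in the plane of the lid. Lid panel 180 x 220 x 12 mm, lid mass 0.35 to 0.6 kg. The frame turns with the lid: x points from the bar to the hinge
- lid (a joint): angle of the lid in rad: 0 shut (level), growing as its front edge rises about the hinge; stops at 1.4. Nothing but the hand holds it up: it falls shut when let go. The bar then lies 225 mm x cos(angle) in front of the hinge and 225 mm x sin(angle) above it
- pointer (a joint): angle of the brass pointer in rad, counted as for the lid about the same hinge line: the angle to which the lid must be raised (between 0.5 and 0.95). Very stiff, not to be moved
- pointer_tip (a point): free end of the brass pointer, a slim bar 200 mm long on the left (+y) side of the box, 125 mm from the lid's middle, rising from the hinge line. x points from the tip to the hinge line
- tailpiece0: violin tailpiece, flat black ebony, 110 x 42 x 12 mm, lying in front of the robot; a bystander. Origin at its underside
- tailpiece1: second black tailpiece, the same size; a bystander. Origin at its underside
- jar: amber glass jar with black cap, 56 mm across, 85 mm high, standing beyond the loading board; a bystander. Origin at its underside
- cork_block: cork sanding block, 100 x 55 x 30 mm; a bystander. Origin at its underside
- neck_block: small brown wooden block, 60 x 50 x 35 mm; a bystander. Origin at its underside
- glue_brush: glue brush lying on the table; a bystander
- chisel: slim tool with wooden handle lying on the table; a bystander
Things that resemble listed ones, but are neither listed nor needed, are in the scene too. What is shaped like the part that bears plate2_center but green is not meant.

How it is judged:
On the way, in this order (a step that is already met when the one before it is completed fails the run):
1. the three plates make a square pile on the loading board, let go, with the lid still shut (x of plate1_center in the frame of plate0_center between -0.006 and 0.006 m and y of plate1_center in the frame of plate0_center between -0.006 and 0.006 m and angle between the x axis of each of plate1_center, plate2_center and the x axis of plate0_center, either way round below 0.1 rad and angle between the z axis of each of plate1_center, plate2_center and the z axis of plate0_center, either way round below 0.08 rad and x of plate2_center in the frame of plate0_center between -0.006 and 0.006 m and y of plate2_center in the frame of plate0_center between -0.006 and 0.006 m and ((z of plate1_center in the frame of plate0_center between 0.013 and 0.019 m and z of plate2_center in the frame of plate0_center between 0.029 and 0.035 m) or (z of plate2_center in the frame of plate0_center between 0.013 and 0.019 m and z of plate1_center in the frame of plate0_center between 0.029 and 0.035 m)) and x of plate0_center in the frame of board_top between -0.03 and 0.03 m and y of plate0_center in the frame of board_top between -0.03 and 0.03 m and z of plate0_center in the frame of board_top below 0.011 m and angle between plate0_center's own z axis and vertical below 0.08 rad and contact force between the fingers and plate0 below 0.1 N and contact force between the fingers and plate1 below 0.1 N and contact force between the fingers and plate2 below 0.1 N and linear speed of each of plate0, plate1, plate2 below 0.03 m/s and value of joint lid below 0.1 rad), for 0.2 s.
2. the lid is in line with the pointer, held by the fingers (angle between the x axis of lid_bar and the x axis of pointer_tip, either way round below 0.07 rad and value of joint lid above 0.3 rad and velocity of joint lid between -0.15 and 0.15 rad/s and contact force between the fingers and lid above 0.5 N), for 0.3 s.
At the end, for the whole second after the job is handed in: Lid held still by the fingers alone (over 0.5 N), within 0.07 rad of the unmoved pointer (10 mm); both loose plates flat on the board's plate, one on the other, within 6 mm along and across and 0.1 rad, let go, at rest; bottom plate within 30 mm of the board's middle (all of step 2 and x of plate1_center in the frame of plate0_center between -0.006 and 0.006 m and y of plate1_center in the frame of plate0_center between -0.006 and 0.006 m and angle between the x axis of each of plate1_center, plate2_center and the x axis of plate0_center, either way round below 0.1 rad and angle between the z axis of each of plate1_center, plate2_center and the z axis of plate0_center, either way round below 0.08 rad and x of plate2_center in the frame of plate0_center between -0.006 and 0.006 m and y of plate2_center in the frame of plate0_center between -0.006 and 0.006 m and ((z of plate1_center in the frame of plate0_center between 0.013 and 0.019 m and z of plate2_center in the frame of plate0_center between 0.029 and 0.035 m) or (z of plate2_center in the frame of plate0_center between 0.013 and 0.019 m and z of plate1_center in the frame of plate0_center between 0.029 and 0.035 m)) and x of plate0_center in the frame of board_top between -0.03 and 0.03 m and y of plate0_center in the frame of board_top between -0.03 and 0.03 m and z of plate0_center in the frame of board_top below 0.011 m and angle between plate0_center's own z axis and vertical below 0.08 rad and contact force between the fingers and plate0 below 0.1 N and contact force between the fingers and plate1 below 0.1 N and contact force between the fingers and plate2 below 0.1 N and linear speed of each of plate0, plate1, plate2 below 0.03 m/s and contact force between lid and plate0 below 0.2 N and contact force between lid and plate1 below 0.2 N and contact force between lid and plate2 below 0.2 N and contact force between lid and tailpiece0 below 0.2 N and contact force between lid and tailpiece1 below 0.2 N and contact force between lid and jar below 0.2 N and contact force between lid and cork_block below 0.2 N and contact force between lid and neck_block below 0.2 N and contact force between lid and glue_brush below 0.2 N and contact force between lid and chisel below 0.2 N and distance of pointer_tip from where it was at the start of the episode below 0.01 m); the arm keeps its last pose, push and grip.
It fails at once if a plate is dropped (moves faster than 0.6 m/s out of the fingers) ((linear speed of plate0 above 0.6 m/s and contact force between the fingers and plate0 below 0.1 N) or (linear speed of plate1 above 0.6 m/s and contact force between the fingers and plate1 below 0.1 N) or (linear speed of plate2 above 0.6 m/s and contact force between the fingers and plate2 below 0.1 N)).
It fails at once if a bystander is moved by more than 30 mm (distance of any of tailpiece0, tailpiece1, jar, cork_block, neck_block, glue_brush, chisel from where it was at the start of the episode above 0.03 m).
It fails at once if the pointer is moved by more than 10 mm (distance of pointer_tip from where it was at the start of the episode above 0.01 m).
It also fails if it takes over 67 s, if anything falls off the work surface, if the arm or the gripper's body presses on something with over 40 N, if the wrist force passes 120 N, or if a joint passes its speed limit or range.

## Working session

There is one attempt and no reset: what is moved stays moved. The work goes in short steps, Python scripts to look and compute and a tool call to move; the robot and the scene stay as the last step left them, time stands still between calls to the robot, and variables do not carry over. Pictures are saved under pics/ and viewed, at most 10 in all, crops included, and the job is handed in when it is done.

Besides the shell and the picture viewer there is one more tool, called after ">>>" as name([rows], argument=value, ...), one row to a line, values as JSON. servo_tool: Moves the arm, as the interface text tells. Its arguments: {"type":"object","properties":{"increments":{"type":"array"},"grip_force":{"type":"number"}},"required":["increments"]}

```bash
mkdir -p pics
cat > h.py <<'E'
import numpy as np, cv2
from workcell import env
from scipy.spatial.transform import Rotation as R
def cal(n):
    c=env.get_calibration(n); f=192/np.tan(np.radians(c["vertical_fov"])/2)
    K=np.array([[f,0,c["cx"]],[0,f,c["cy"]],[0,0,1.]]); return K,np.array(c["rvec"],float),np.array(c["tvec"],float),c
def ray(n,uv):
    K,r,t,_=cal(n); M=cv2.Rodrigues(r)[0]
    d=M.T@np.linalg.inv(K)@np.array([uv[0],uv[1],1.]); return -M.T@t,d
def onz(n,uv,z):
    o,d=ray(n,uv); return o+d*(z-o[2])/d[2]
def proj(n,p):
    K,r,t,_=cal(n); return cv2.projectPoints(np.array(p,float).reshape(-1,3),r,t,K,None)[0].reshape(-1,2)
def snap(n,f):
    im=env.read_camera(n)[:,:,::-1].copy(); cv2.imwrite(f,im); return im
E
python3 - <<'E'
from h import *
for n in("scene","top"):
    snap(n,f"pics/{n}0.png"); print(cal(n)[3],ray(n,(256,192)))
print(env.get_state())
a=cv2.imread("pics/scene0.png");b=cv2.imread("pics/top0.png")
cv2.imwrite("pics/s0.png",cv2.resize(a,(800,600)));cv2.imwrite("pics/t0.png",cv2.resize(b,(800,600)))
E
```

```text
{'vertical_fov': 49.16151017762084, 'cx': 254.8157777768982, 'cy': 186.83495926786267, 'rvec': array([ 1.09426217,  2.4109145 , -0.97146585]), 'tvec': array([ 0.32792597, -0.16281703,  1.59215643])} (array([1.14707771, 0.54830003, 1.02595649]), array([-0.52572161, -0.44332787, -0.72611058]))
{'vertical_fov': 46.11279527733449, 'cx': 257.2363427372009, 'cy': 186.10931394407353, 'rvec': array([ 2.14139332, -2.16730006,  0.12629697]), 'tvec': array([-0.0267469 ,  0.46111906,  1.66355376])} (array([ 0.25181082, -0.04230102,  1.70750087]), array([ 0.11056724,  0.00881905, -0.99391909]))
{'clock': 0.1, 'joint_pos': array([9.88398176e-01, 3.13939416e-01, 4.51096238e-02, 1.30358887e+00,
       4.51543358e-05, 1.43121131e+00]), 'qvel': array([-0.00023578, -0.00198122,  0.00200893,  0.00157665, -0.0005313 ,
       -0.00057296]), 'tau': array([ 2.82059227e-03, -4.81725633e+01,  2.99244493e+01,  1.28331006e-02,
       -1.07080334e-04, -1.54844338e-05]), 'tcp_pos': array([0.24609927, 0.51914322, 0.206197  ]), 'orientation': array([-3.07627418e-04,  2.19602018e-01,  9.75589204e-01, -7.50909406e-04]), 'wrist_force': array([-0.60586977,  0.49122955, -0.27364953]), 'ft_torque': array([-0.00617492, -0.05511138, -0.01264083]), 'grip_force': 0.0, 'finger_gap': 0.08577508023590509}
```

View pics/s0.png

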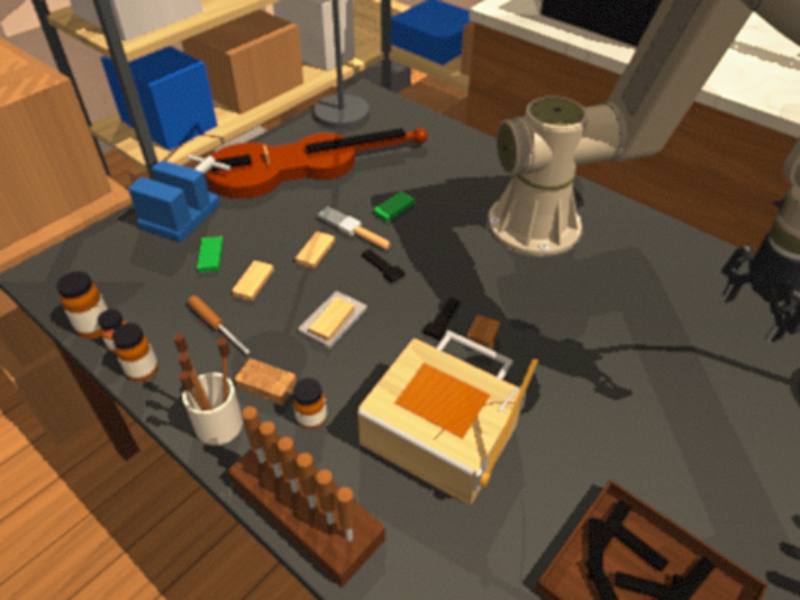

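View pics/t0.png

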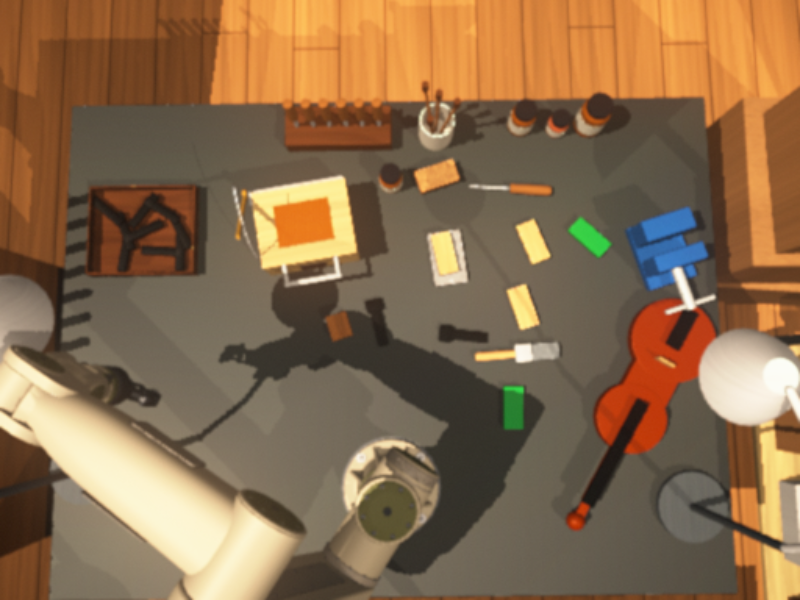

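The scene view shows the board with its plate near (333,318) of the 800x600 picture, with the loose plates at (316,249) and (253,280) and the shut box with the pointer at (530,375). In the top view the board plate is at (446,252), the loose plates at (533,241) and (522,306), the bar at (312,273) and the pointer at (240,215).

```bash
cat >> h.py <<'E'
def rects(n,im,z,lo,hi,box,amin=60,amax=4000):
    """soft rect fit of colour regions, cast on plane z"""
    s=4; big=cv2.resize(im,None,fx=s,fy=s,interpolation=cv2.INTER_CUBIC)
    m=cv2.inRange(cv2.cvtColor(big,cv2.COLOR_BGR2HSV),lo,hi)
    k=np.zeros_like(m); x0,y0,x1,y1=[int(v*s) for v in box]; k[y0:y1,x0:x1]=255; m&=k
    out=[]
    for c in cv2.findContours(m,cv2.RETR_EXTERNAL,cv2.CHAIN_APPROX_NONE)[0]:
        a=cv2.contourArea(c)/s/s
        if not amin<a<amax: continue
        pts=np.array([onz(n,((p[0]+.5)/s-.5,(p[1]+.5)/s-.5),z)[:2] for p in c[:,0]])
        r=cv2.minAreaRect((pts*1000).astype(np.float32)); (cx,cy),(w,h),an=r
        mo=cv2.moments((pts*1000).astype(np.float32)); g=(mo['m10']/mo['m00'],mo['m01']/mo['m00'])
        if w<h: w,h,an=h,w,an+90
        out.append((np.round(g,1),np.round((cx,cy),1),round(w,1),round(h,1),round((an+90)%180-90,1)))
    return out
E
python3 - <<'E'
from h import *
t=cv2.imread("pics/top0.png"); s=cv2.imread("pics/scene0.png")
print(cv2.cvtColor(t,cv2.COLOR_BGR2HSV)[[154,196,161,161],[341,334,285,295]])
print(cv2.cvtColor(s,cv2.COLOR_BGR2HSV)[[159,179,203],[202,162,213]])
lo,hi=(12,70,110),(32,255,255)
for z in (.016,.044-.016): 
    print("top",z); [print(r) for r in rects("top",t,z,lo,hi,(270,130,360,215))]
    print("scene",z); [print(r) for r in rects("scene",s,z,lo,hi,(140,140,240,225))]
E
```

```text
[[ 25 118 253]
 [ 25 120 253]
 [ 26 115 253]
 [ 18  45 233]]
[[ 22 137 252]
 [ 21 140 252]
 [ 22 134 252]]
top 0.016Traceback (most recent call last):
  File "<stdin>", line 7, in <module>
  File "h.py", line 25, in rects
    pts=np.array([onz(n,((p[0]+.5)/s-.5,(p[1]+.5)/s-.5),z)[:2] for p in c[:,0]])
                  ~~~^^^^^^^^^^^^^^^^^^^^^^^^^^^^^^^^^^^^^
  File "h.py", line 11, in onz
    o,d=ray(n,uv); return o+d*(z-o[2])/d[2]
        ~~~^^^^^^
  File "h.py", line 8, in ray
    K,r,t,_=cal(n); M=cv2.Rodrigues(r)[0]
            ~~~^^^
  File "h.py", line 5, in cal
    c=env.get_calibration(n); f=192/np.tan(np.radians(c["vertical_fov"])/2)
ValueError: time passes only in moves, steps and waits
```

Run:
```python
import cv2,numpy as np
t=cv2.imread("pics/top0.png"); s=cv2.imread("pics/scene0.png")
a=cv2.resize(t[100:190,140:240],(500,450),interpolation=cv2.INTER_CUBIC)
b=cv2.resize(s[205:325,220:350],(488,450),interpolation=cv2.INTER_CUBIC)
cv2.imwrite("pics/box_t.png",a); cv2.imwrite("pics/box_s.png",b)
```

```text
(no output)
```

View pics/box_t.png

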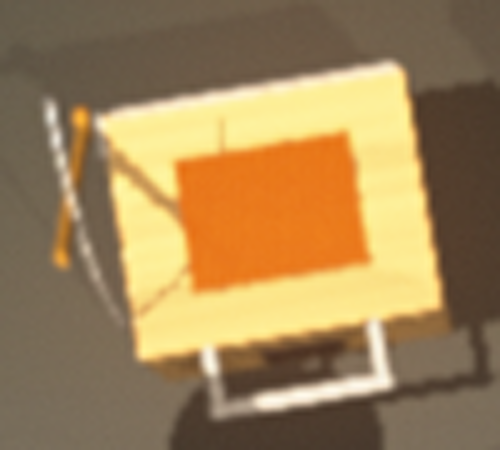

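View pics/box_s.png

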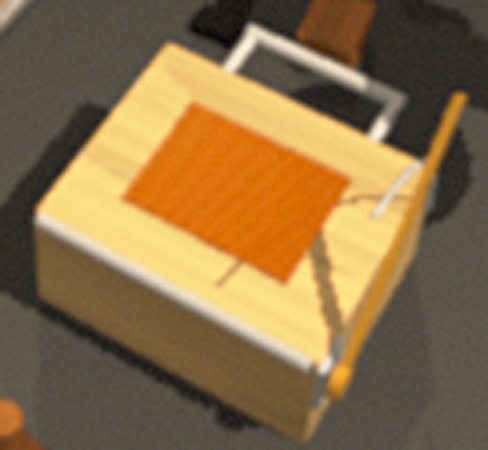

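The crops show the lid's bar in the top view from (215,412) to (390,383) of the crop, and the pointer from its pivot (82,115) to its tip (62,260). In the scene crop the pointer runs from (338,380) to (460,97). The white arc and rod are something else.

```bash
sed -i 's/^def cal(n):/import functools\n@functools.lru_cache(None)\ndef cal(n):/' h.py
cat >> h.py <<'E'
def tri(uvt,uvs):
    (o1,d1),(o2,d2)=ray("top",uvt),ray("scene",uvs)
    A=np.c_[d1,-d2]; k=np.linalg.lstsq(A,o2-o1,rcond=None)[0]
    p,q=o1+k[0]*d1,o2+k[1]*d2; return (p+q)/2,np.linalg.norm(p-q)
ct=lambda x,y:((x+.5)/5-.5+140,(y+.5)/5-.5+100)
cs=lambda x,y:((x+.5)/3.752-.5+220,(y+.5)/3.752-.5+205)
E
python3 - <<'E'
from h import *
np.set_printoptions(precision=4,suppress=True)
t=cv2.imread("pics/top0.png"); s=cv2.imread("pics/scene0.png")
lo,hi=(12,70,110),(32,255,255)
for z in (.016,.028): 
    print("top",z); [print(r) for r in rects("top",t,z,lo,hi,(270,130,360,215))]
    print("scene",z); [print(r) for r in rects("scene",s,z,lo,hi,(140,140,240,225))]
print("piv",tri(ct(82,115),cs(338,380)),"tip",tri(ct(62,260),cs(460,97)))
print("bar ends top",onz("top",ct(215,412),.106),onz("top",ct(390,383),.106))
print("bar ends scene",onz("scene",cs(253,30),.106),onz("scene",cs(402,98),.106))
print("lid corners top z.112",[onz("top",ct(*c),.112) for c in((100,118),(400,65),(440,310),(138,357))])
print("lid corners scene z.112",[onz("scene",cs(*c),.112) for c in((38,213),(318,365),(425,165),(170,45))])
E
```

```text
top 0.016
(array([ 603.5, -401.2]), array([ 599.3, -403.8]), 112.3, 43.9, 20.1)
(array([ 542.8, -257.7]), array([ 517.2, -225. ]), 328.1, 283.9, 82.0)
scene 0.016
(array([ 546.4, -141.8]), array([ 546.1, -141.6]), 117.3, 60.1, 12.2)
(array([ 579.9, -351.2]), array([ 580.4, -351. ]), 119.3, 61.6, 21.6)
(array([ 420.5, -321.7]), array([ 420.9, -321.5]), 120.7, 61.6, 17.4)
(array([ 306.3, -274. ]), array([ 305.4, -270.3]), 73.1, 31.0, -85.1)
top 0.028
(array([ 601. , -398.7]), array([ 596.8, -401.2]), 111.5, 43.5, 20.1)
(array([ 540.7, -256.1]), array([ 515.3, -223.7]), 325.8, 281.9, 82.0)
scene 0.028
(array([ 553.5, -133.6]), array([ 553.2, -133.4]), 115.9, 59.3, 12.2)
(array([ 586.6, -340.5]), array([ 587.1, -340.3]), 117.9, 60.9, 21.6)
(array([ 429.1, -311.4]), array([ 429.5, -311.1]), 119.3, 60.9, 17.4)
(array([ 316.3, -264.2]), array([ 315.4, -260.6]), 72.3, 30.6, -85.1)
piv (array([0.686 , 0.3315, 0.1169]), np.float64(0.0006422393353763807)) tip (array([0.5507, 0.3098, 0.257 ]), np.float64(0.0003228695396504944))
bar ends top [0.4693 0.2347 0.106 ] [0.4887 0.1091 0.106 ]
bar ends scene [0.4837 0.1074 0.106 ] [0.4629 0.231  0.106 ]
lid corners top z.112 [array([0.6851, 0.3193, 0.112 ]), array([0.7217, 0.1011, 0.112 ]), array([0.5404, 0.0726, 0.112 ]), array([0.509 , 0.2893, 0.112 ])]
lid corners scene z.112 [array([0.7173, 0.1011, 0.112 ]), array([0.6832, 0.3148, 0.112 ]), array([0.5067, 0.2793, 0.112 ]), array([0.5414, 0.0723, 0.112 ])]
```

Run:
```python
from h import *
t=cv2.imread("pics/top0.png"); s=cv2.imread("pics/scene0.png")
for i,(n,im,y,x) in enumerate((("top",t,196,range(322,346)),("scene",s,180,range(145,178)))): 
    print(n,[tuple(map(int,cv2.cvtColor(im,cv2.COLOR_BGR2HSV)[y,k])) for k in x])
for v in(150,190):
    print("top",v); [print(r) for r in rects("top",t,.016,(15,75,v),(32,255,255),(270,130,360,215))]
for v in(200,230):
    print("scene",v); [print(r) for r in rects("scene",s,.016,(12,70,v),(32,255,255),(140,140,240,225))]
print("plate0 z.028")
[print(r) for r in rects("top",t,.028,(15,75,170),(32,255,255),(270,130,300,190))]
[print(r) for r in rects("scene",s,.028,(12,70,215),(32,255,255),(190,180,240,225))]
```

```text
top [(16, 69, 119), (17, 68, 120), (15, 66, 119), (16, 67, 115), (16, 82, 118), (16, 128, 172), (20, 138, 241), (26, 115, 254), (26, 111, 254), (25, 114, 253), (25, 119, 253), (25, 120, 253), (25, 120, 253), (24, 126, 253), (22, 133, 252), (22, 137, 252), (22, 134, 253), (23, 128, 253), (23, 122, 254), (18, 126, 228), (16, 107, 122), (15, 70, 87), (17, 67, 111), (17, 66, 116)]
scene [(23, 50, 82), (21, 52, 83), (19, 59, 82), (23, 50, 82), (21, 46, 77), (17, 53, 77), (16, 99, 106), (16, 138, 200), (18, 140, 253), (21, 137, 255), (21, 137, 253), (22, 138, 252), (21, 139, 252), (22, 136, 252), (22, 139, 252), (21, 139, 252), (22, 137, 252), (22, 136, 252), (22, 134, 252), (23, 132, 252), (24, 128, 253), (21, 135, 252), (17, 151, 235), (15, 151, 204), (15, 145, 164), (15, 120, 119), (17, 77, 83), (25, 41, 74), (17, 49, 84), (21, 49, 83), (19, 50, 81), (26, 51, 80), (20, 55, 84)]
top 150
(array([ 421.1, -321.5]), array([ 420.9, -321.3]), 108.0, 53.7, 17.4)
(array([ 555.5, -135.8]), array([ 556.1, -135.6]), 109.5, 55.0, 11.7)
(array([ 580.5, -351.1]), array([ 580.5, -350.9]), 107.7, 54.6, 21.7)
top 190
(array([ 421.1, -321.6]), array([ 421.1, -321.7]), 104.1, 50.4, 17.5)
(array([ 554.8, -135.4]), array([ 555.3, -135.5]), 107.9, 54.3, 11.9)
(array([ 580.6, -351.3]), array([ 580.5, -351.3]), 104.3, 51.0, 21.4)
scene 200
(array([ 542.1, -145.5]), array([ 542. , -144.1]), 106.9, 59.1, 10.1)
(array([ 578.2, -353.8]), array([ 578.2, -353.7]), 104.3, 51.5, 21.3)
(array([ 418.1, -324. ]), array([ 417.7, -324.1]), 104.3, 51.5, 17.4)
scene 230
(array([ 541.7, -146.4]), array([ 541.5, -146.9]), 104.7, 50.6, 12.1)
(array([ 578.2, -354.5]), array([ 578. , -354.5]), 100.9, 47.9, 21.1)
(array([ 418. , -324.5]), array([ 417.6, -324.8]), 101.2, 47.9, 17.4)
plate0 z.028
(array([ 553. , -135.1]), array([ 553.6, -135. ]), 108.1, 54.5, 11.7)
(array([ 549.2, -138.1]), array([ 549.1, -137.4]), 104.8, 55.4, 10.1)
```

>>> servo_tool([
  {"grip":0,"x":0,"y":0,"z":-10,"roll":-7.1},
  {"grip":0,"x":0,"y":0,"z":-10,"roll":-7.1},
  {"grip":0,"x":0,"y":0,"z":-10,"roll":-7.1},
  {"grip":0,"x":0,"y":0,"z":-10,"roll":-7.1},
  {"grip":0,"x":0,"y":0,"z":-10,"roll":-7.1},
], grip_force=30)

```text
clock: 0.52
tcp_pos: [0.2462, 0.5193, 0.2569]
orientation: [-0.0, -0.091, 0.996, -0.0]
wrist_force: [-0.5, 0.8, 0.6]
finger_gap: 0.0856
grip_force: 0.0
```

>>> servo_tool([
  {"grip":0,"x":0,"y":0,"z":0,"roll":-7.1},
  {"grip":0,"x":-1,"y":-40,"z":0,"roll":0},
  {"grip":0,"x":-1,"y":-40,"z":0,"roll":0},
  {"grip":0,"x":-1,"y":-40,"z":0,"roll":0},
  {"grip":0,"x":-1,"y":-40,"z":0,"roll":0},
])

```text
clock: 0.93
tcp_pos: [0.2974, 0.3663, 0.2563]
orientation: [-0.0, -0.15, 0.989, -0.0]
wrist_force: [1.5, -0.1, -0.5]
finger_gap: 0.0856
grip_force: 0.0
```

>>> servo_tool([
  {"grip":0,"x":-1,"y":-40,"z":0,"roll":0},
  {"grip":0,"x":-1,"y":-40,"z":0,"roll":0},
  {"grip":0,"x":-1,"y":-40,"z":0,"roll":0},
  {"grip":0,"x":-1,"y":-40,"z":0,"roll":0},
  {"grip":0,"x":-1,"y":-40,"z":0,"roll":0},
])

```text
clock: 1.35
tcp_pos: [0.3614, 0.1766, 0.2568]
orientation: [-0.0, -0.15, 0.989, 0.0]
wrist_force: [0.7, -0.4, 0.3]
finger_gap: 0.0856
grip_force: 0.0
```

>>> servo_tool([
  {"grip":0,"x":7.2,"y":-38,"z":0,"roll":0},
  {"grip":0,"x":7.2,"y":-38,"z":0,"roll":0},
  {"grip":0,"x":7.2,"y":-38,"z":0,"roll":0},
  {"grip":0,"x":7.2,"y":-38,"z":0,"roll":0},
  {"grip":0,"x":7.2,"y":-38,"z":0,"roll":0},
])

```text
clock: 1.77
tcp_pos: [0.383, -0.0155, 0.2569]
orientation: [0.0, -0.15, 0.989, 0.0]
wrist_force: [-0.0, 0.3, -0.3]
finger_gap: 0.0852
grip_force: 0.0
```

>>> servo_tool([
  {"grip":0,"x":7.2,"y":-38,"z":0,"roll":0},
  {"grip":0,"x":7.2,"y":-38,"z":0,"roll":0},
  {"grip":0,"x":7.2,"y":-38,"z":0,"roll":0},
  {"grip":0,"x":7.2,"y":-38,"z":0,"roll":0},
  {"grip":0,"x":7.2,"y":-38,"z":0,"roll":0},
])

```text
clock: 2.18
tcp_pos: [0.4049, -0.2078, 0.2568]
orientation: [-0.0, -0.15, 0.989, 0.0]
wrist_force: [1.0, 0.7, -0.1]
finger_gap: 0.0854
grip_force: 0.0
```

>>> servo_tool([
  {"grip":0,"x":7.2,"y":-38,"z":0,"roll":0},
  {"grip":0,"x":7.2,"y":-38,"z":0,"roll":0},
  {"grip":0,"x":7.2,"y":-38,"z":0,"roll":0},
  {"grip":0,"x":0,"y":0,"z":40,"roll":0},
  {"grip":0,"x":0,"y":0,"z":40,"roll":0},
])

```text
clock: 2.6
tcp_pos: [0.4204, -0.3259, 0.1779]
orientation: [0.002, -0.148, 0.989, -0.003]
wrist_force: [-0.8, 0.3, -2.0]
finger_gap: 0.0854
grip_force: 0.0
```

>>> servo_tool([
  {"grip":0,"x":0,"y":0,"z":40,"roll":0},
  {"grip":0,"x":0,"y":0,"z":40,"roll":0},
  {"grip":0,"x":0,"y":0,"z":10,"roll":0},
  {"grip":0,"x":0,"y":0,"z":0,"roll":0},
])

```text
clock: 2.93
tcp_pos: [0.4161, -0.3187, 0.0836]
orientation: [-0.002, -0.15, 0.989, 0.003]
wrist_force: [-0.2, -0.4, 0.1]
finger_gap: 0.0856
grip_force: 0.0
```

>>> servo_tool([
  {"grip":0,"x":0,"y":0,"z":20,"roll":0},
  {"grip":0,"x":0,"y":0,"z":0,"roll":0},
])

```text
clock: 3.1
tcp_pos: [0.4186, -0.3211, 0.0669]
orientation: [-0.0, -0.15, 0.989, 0.0]
wrist_force: [-0.6, 1.4, -0.2]
finger_gap: 0.0852
grip_force: 0.0
```

Run:
```python
from h import *
s=snap("scene","pics/s1.png"); print(env.get_state()["tcp_pos"],env.get_state()["joint_pos"])
cv2.imwrite("pics/s1c.png",cv2.resize(s[100:260,110:300],(760,640))[:600])
```

```text
[ 0.41885559 -0.32130064  0.06809992] [-8.06536674e-01  3.07565762e-01 -3.16778390e-01  9.46289217e-01
  8.87010708e-05 -1.10746885e+00]
```

View pics/s1c.png

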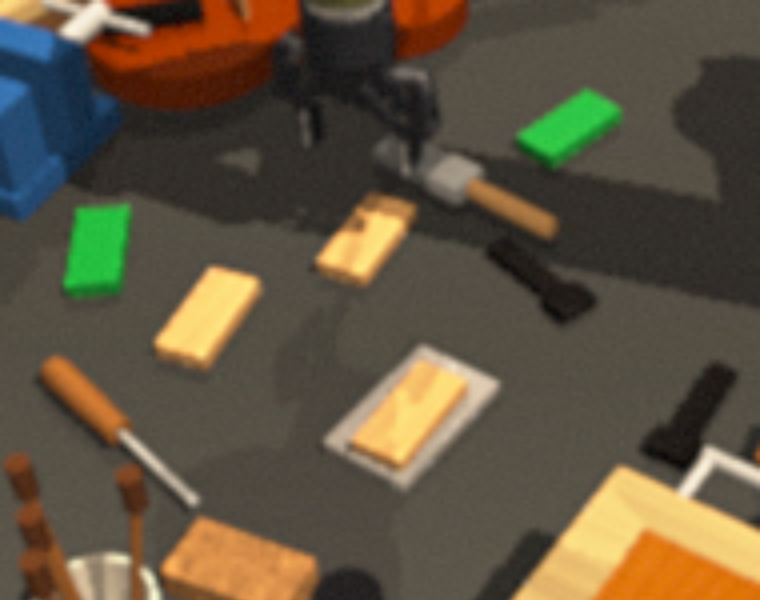

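The picture shows the open fingertips at about (312,140) and (412,165) of the crop, short of plate A at (366,240). I check this by projection.

Run:
```python
from h import *
uv=(200,137.5)
for z in(.068,.08,.09): print(onz("scene",uv,z))
p=env.get_state()["tcp_pos"]; print(proj("scene",p), proj("scene",[p[0],p[1],.081]),proj("scene",[.4195,-.323,.008]), proj("top",p))
y=np.array([-.299,.954,0]);q=np.array([p[0],p[1],.081])
print((proj("scene",[q+.05*y,q-.05*y])-[110,100])*4, (np.array(proj("scene",[.4195,-.323,.008]))-[110,100])*4)
```

```text
[ 0.3829474  -0.36280816  0.068     ]
[ 0.3925194  -0.35139501  0.08      ]
[ 0.40049607 -0.34188406  0.09      ]
[[200.82153587 147.3820772 ]] [[200.51398141 144.54300288]] [[201.74522407 160.02913444]] [[336.49469741 195.18482011]]
[[413.31491291 193.60720223]
 [311.74488521 163.02226814]] [[366.98089627 240.11653775]]
```

Run:
```python
from h import *
s=cv2.imread("pics/s1.png").max(2)
print("R"); print(s[128:156,206:220]); print("L"); print(s[128:150,182:196])
```

```text
R
[[ 43  45  38  45  41  36  30  29  30  32  38  38  25  48]
 [ 38  44  47  46  60  50  33  31  32  35  35  46  39  46]
 [ 34  33  38  43  54  47  39  35  29  29  43  50  51  52]
 [ 41  40  33  27  36  38  37  32  27  32  41  51  56  57]
 [ 43  44  36  29  29  31  27  33  34  33  42  49  54  69]
 [ 54  61  54  36  34  31  29  25  30  30  34  46  63  77]
 [ 70  72  70  53  40  37  29  25  29  34  39  55  70  87]
 [ 90  84  76  67  67  58  39  31  27  48  65  74  81  84]
 [ 99  84  80  79  91  76  43  22  31  55  84  95  88  78]
 [ 94  79  77  78  99  81  49  28  32  60  89  98  96  89]
 [ 84  81  75  78  96  85  41  24  35  64  90  97  94  93]
 [ 73  78  75  80  94  87  55  33  43  71  91  95  96  95]
 [ 68  71  73  71  94  92  59  40  55  82  90  97  93 106]
 [ 55  64  67  68  97 113  81  54  73  95  95 100 109 132]
 [ 44  48  52  56  99 125  97  70  83  98 103 116 134 155]
 [ 38  37  39  53  78 100  93  74  84  91 105 129 147 159]
 [ 38  38  36  38  55  67  68  70  69  79 103 128 146 154]
 [ 38  41  34  37  38  43  45  59  65  66  90 111 126 136]
 [ 39  37  36  38  38  40  40  40  4
[... 847 characters left out ...]
34 19 33 45 52 51 52 49]
 [48 51 48 64 86 72 37 36 45 51 54 50 55 48]
 [46 55 47 55 74 61 42 40 48 49 51 52 47 51]
 [51 44 51 50 51 47 47 50 49 50 51 54 52 48]
 [53 51 52 52 49 46 52 52 51 50 48 54 51 52]
 [51 49 51 53 46 53 49 54 50 46 54 52 46 49]
 [49 51 50 50 52 51 47 51 50 51 53 52 47 53]
 [50 52 52 52 48 50 47 50 52 49 54 49 49 49]
 [54 50 53 47 47 53 52 50 53 45 54 50 50 50]
 [51 51 56 49 54 50 49 52 54 51 51 54 48 49]
 [51 46 50 53 53 54 49 52 50 50 50 54 48 47]
 [49 50 49 50 52 51 49 46 52 50 51 48 55 54]
 [50 52 55 51 53 47 52 56 51 53 48 47 48 50]
 [52 55 49 46 51 50 49 53 45 53 50 51 48 49]
 [49 52 52 52 54 51 50 48 55 50 47 50 51 55]
 [47 49 51 49 50 52 51 52 49 53 54 48 55 47]]
```

>>> servo_tool([
  {"grip":1},
  {"grip":1},
  {"grip":1},
  {"grip":1},
  {"grip":1},
])

```text
invalid input at $.increments[0]: expected keys grip, x, y, z, roll
```

>>> servo_tool([
  {"grip":1},
  {"grip":1},
  {"grip":1},
  {"grip":1},
  {"grip":1},
])

```text
invalid input at $.increments[0]: expected keys grip, x, y, z, roll
```

Run:
```python
from h import *
s=snap("scene","pics/s2.png"); t=snap("top","pics/t2.png"); st=env.get_state();p=st["tcp_pos"]; print(p,st["finger_gap"],proj("scene",p),proj("top",p))
a=cv2.resize(s[110:170,170:240],(700,600),interpolation=cv2.INTER_CUBIC)
a=np.clip(a.astype(float)*2,0,255).astype(np.uint8); q=((proj("scene",p)[0]-[170,110]+.5)*10-.5); cv2.circle(a,tuple(int(v) for v in q),6,(0,0,255),1)
b=cv2.resize(t[160:220,300:380],(800,600),interpolation=cv2.INTER_CUBIC); b=np.clip(b.astype(float)*2,0,255).astype(np.uint8)
cv2.imwrite("pics/s2c.png",cv2.resize(np.hstack([a,b]),(800,320)))
```

```text
[ 0.41962798 -0.322139    0.06927901] 0.08550081653148772 [[200.46603771 147.12800489]] [[336.77179032 194.93781612]]
```

View pics/s2c.png

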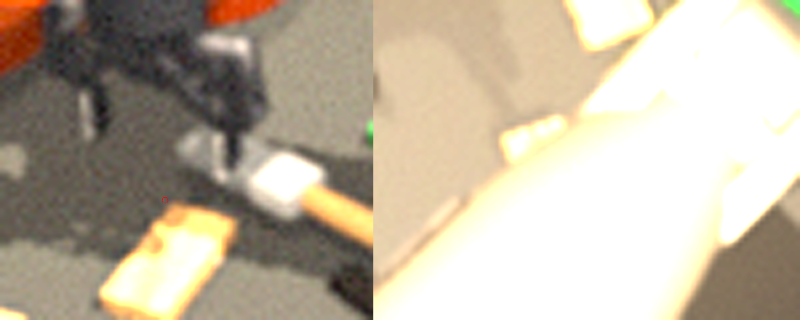

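The fingers stayed open because the call was refused. Their tips sit about 6 px above the projection, so I shut them in the air to compare with the TCP.

>>> servo_tool([
  {"grip":1,"x":0,"y":0,"z":0,"roll":0},
  {"grip":1,"x":0,"y":0,"z":0,"roll":0},
  {"grip":1,"x":0,"y":0,"z":0,"roll":0},
  {"grip":1,"x":0,"y":0,"z":0,"roll":0},
  {"grip":1,"x":0,"y":0,"z":0,"roll":0},
])

```text
clock: 3.67
tcp_pos: [0.4186, -0.3212, 0.0673]
orientation: [0.0, -0.15, 0.989, -0.0]
wrist_force: [-0.7, -0.2, -0.5]
finger_gap: 0.0256
grip_force: 0.0
```

>>> servo_tool([
  {"grip":1,"x":0,"y":0,"z":0,"roll":0},
  {"grip":1,"x":0,"y":0,"z":0,"roll":0},
  {"grip":1,"x":0,"y":0,"z":0,"roll":0},
  {"grip":1,"x":0,"y":0,"z":0,"roll":0},
  {"grip":1,"x":0,"y":0,"z":0,"roll":0},
])

```text
clock: 4.08
tcp_pos: [0.4185, -0.3211, 0.0669]
orientation: [-0.0, -0.15, 0.989, 0.0]
wrist_force: [1.0, 0.5, 0.2]
finger_gap: 0.0001
grip_force: 0.0
```

Run:
```python
from h import *
s=snap("scene","pics/s3.png"); st=env.get_state();p=st["tcp_pos"]; print(p,st["finger_gap"],proj("scene",p))
a=s[110:170,170:240]; a=np.clip(cv2.resize(a,(700,600),interpolation=cv2.INTER_CUBIC).astype(float)*2,0,255).astype(np.uint8)
q=((proj("scene",p)[0]-[170,110]+.5)*10-.5); cv2.circle(a,tuple(int(v) for v in q),8,(0,0,255),2)
cv2.imwrite("pics/s3c.png",a)
```

```text
[ 0.41849902 -0.32112424  0.0668936 ] 2.282951548479725e-05 [[200.95910531 147.61780891]]
```

View pics/s3c.png

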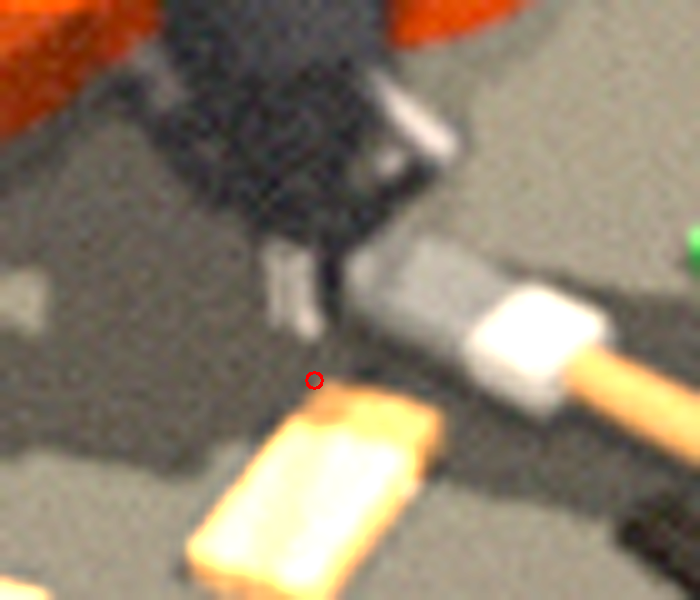

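The shut tips show at about (318,335) of the crop, 4 px above the projected TCP at (314,380). I check this against the first pictures, where the gripper was seen from both cameras.

Run:
```python
from h import *
p=np.array([.2461,.5191,.2062]); y=np.array([.4285,.9035,0]); z=np.array([0,0,1])
E=[p+.013*z+k*y for k in(.0425,-.0425,.057,-.057)]
print(proj("scene",E),proj("top",E))
s=cv2.imread("pics/scene0.png")[140:230,440:512]; t=cv2.imread("pics/top0.png")[215:275,40:120]
def mk(im,o,n,k):
    a=np.clip(cv2.resize(im,None,fx=k,fy=k,interpolation=cv2.INTER_CUBIC)*1.8,0,255).astype(np.uint8)
    for e,c in zip(proj(n,E[:2]),((0,0,255),(0,255,0))): cv2.circle(a,tuple(int(v) for v in (e-o+.5)*k),4,c,1)
    return a
a=mk(s,np.array([440,140]),"scene",5); b=mk(t,np.array([40,215]),"top",5)
c=np.zeros((450,760,3),np.uint8); c[:a.shape[0],:a.shape[1]]=a; c[:b.shape[0],360:360+b.shape[1]]=b
cv2.imwrite("pics/g0.png",c)
```

```text
[[487.3364922  223.71278959]
 [462.83781712 200.43807149]
 [491.77111507 227.92585813]
 [458.89735133 196.69447188]] [[ 77.99328855 240.50410023]
 [100.97301409 251.43353183]
 [ 74.08854339 238.64695685]
 [104.90847954 253.30528614]]
```

View pics/g0.png

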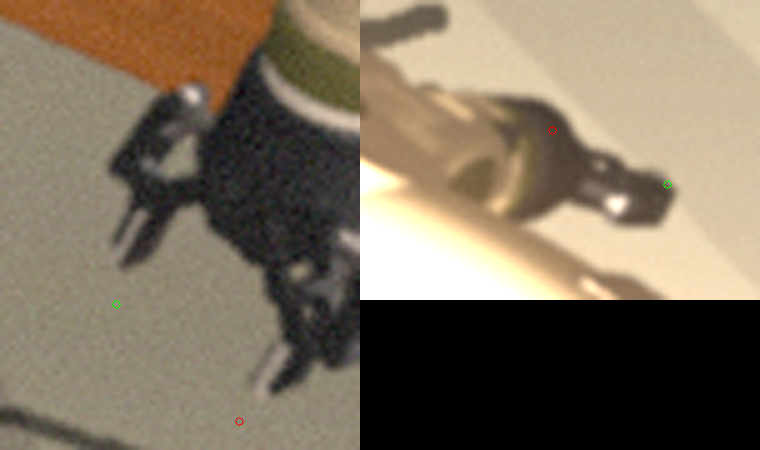

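>>> servo_tool([
  {"grip":0,"x":0,"y":-2,"z":0,"roll":0},
  {"grip":0,"x":0,"y":0,"z":0,"roll":0},
  {"grip":0,"x":0,"y":0,"z":0,"roll":0},
  {"grip":0,"x":0,"y":0,"z":0,"roll":0},
  {"grip":0,"x":0,"y":0,"z":0,"roll":0},
])

```text
clock: 4.55
tcp_pos: [0.4191, -0.3231, 0.067]
orientation: [0.0, -0.15, 0.989, 0.0]
wrist_force: [-0.1, 0.2, 0.4]
finger_gap: 0.0603
grip_force: 0.0
```

>>> servo_tool([
  {"grip":0,"x":0,"y":0,"z":0,"roll":0},
  {"grip":0,"x":0,"y":0,"z":0,"roll":0},
  {"grip":0,"x":0,"y":0,"z":15,"roll":0},
  {"grip":0,"x":0,"y":0,"z":15,"roll":0},
  {"grip":0,"x":0,"y":0,"z":12,"roll":0},
])

```text
clock: 4.97
tcp_pos: [0.4191, -0.323, 0.0244]
orientation: [0.0, -0.15, 0.989, -0.0]
wrist_force: [-0.4, -0.1, 0.4]
finger_gap: 0.0855
grip_force: 0.0
```

>>> servo_tool([
  {"grip":0,"x":0,"y":0,"z":10,"roll":0},
  {"grip":0,"x":0,"y":0,"z":6,"roll":0},
  {"grip":0,"x":0,"y":0,"z":4,"roll":0},
  {"grip":0,"x":0,"y":0,"z":0,"roll":0},
])

```text
clock: 5.3
tcp_pos: [0.4188, -0.3227, 0.0043]
orientation: [-0.0, -0.15, 0.989, 0.001]
wrist_force: [0.3, -0.4, -0.9]
finger_gap: 0.0855
grip_force: 0.0
```

Run:
```python
from h import *
s=snap("scene","pics/s4.png"); st=env.get_state();p=st["tcp_pos"]; print(p,st["finger_gap"],st["wrist_force"])
a=s[120:190,165:245]; a=np.clip(cv2.resize(a,(800,600),interpolation=cv2.INTER_CUBIC).astype(float)*1.6,0,255).astype(np.uint8)
cv2.imwrite("pics/s4c.png",a)
```

```text
[ 0.41912537 -0.32301453  0.00487238] 0.08538231644916099 [ 0.42544444 -0.13922794  0.46626979]
```

View pics/s4c.png

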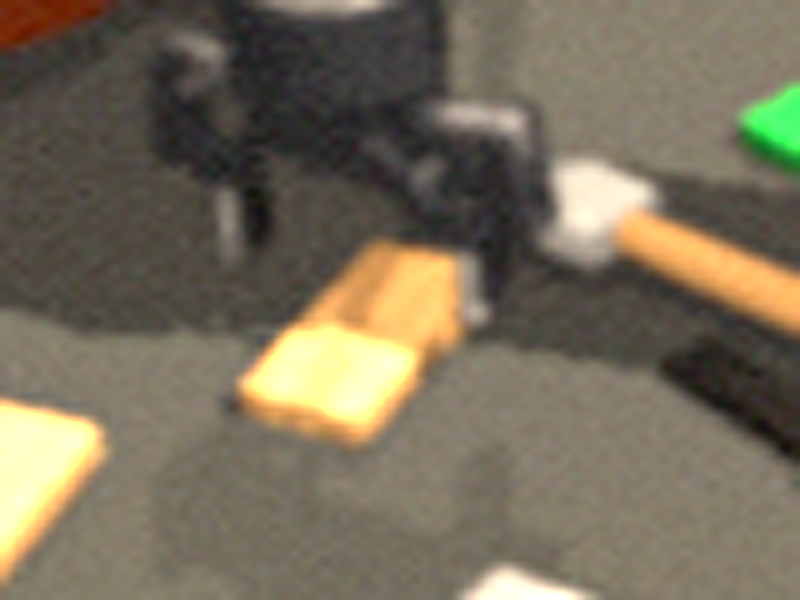

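The picture shows the fingertips at (230,260) and (475,320) with the plate's middle at about (350,335), so the tips still look high. I lower carefully while watching the force.

>>> servo_tool([
  {"grip":0,"x":0,"y":0,"z":2,"roll":0},
  {"grip":0,"x":0,"y":0,"z":2,"roll":0},
  {"grip":0,"x":0,"y":0,"z":0,"roll":0},
])

```text
clock: 5.6
tcp_pos: [0.4193, -0.3232, 0.0011]
orientation: [0.0, -0.15, 0.989, -0.0]
wrist_force: [0.1, 0.0, -0.0]
finger_gap: 0.0854
grip_force: 0.0
```

>>> servo_tool([
  {"grip":0.3,"x":0,"y":0,"z":0,"roll":0},
  {"grip":0.35,"x":0,"y":0,"z":0,"roll":0},
  {"grip":0.4,"x":0,"y":0,"z":0,"roll":0},
  {"grip":0.45,"x":0,"y":0,"z":0,"roll":0},
  {"grip":0.5,"x":0,"y":0,"z":0,"roll":0},
])

```text
clock: 6.02
tcp_pos: [0.4192, -0.3231, 0.0011]
orientation: [0.0, -0.15, 0.989, -0.0]
wrist_force: [-0.2, -0.2, -0.1]
finger_gap: 0.043
grip_force: 0.0
```

>>> servo_tool([
  {"grip":0.6,"x":0,"y":0,"z":0,"roll":0},
  {"grip":0.6,"x":0,"y":0,"z":0,"roll":0},
  {"grip":0.6,"x":0,"y":0,"z":0,"roll":0},
  {"grip":0.6,"x":0,"y":0,"z":0,"roll":0},
])

```text
clock: 6.35
tcp_pos: [0.4191, -0.323, 0.001]
orientation: [0.0, -0.15, 0.989, 0.0]
wrist_force: [-0.1, 0.2, -0.5]
finger_gap: 0.0341
grip_force: 0.0
```

Run:
```python
from h import *
s=snap("scene","pics/s5.png"); st=env.get_state();p=st["tcp_pos"]; print(p,st["finger_gap"],st["wrist_force"],st["grip_force"])
print(rects("scene",s,.016,(10,90,120),(32,255,255),(190,140,222,178),amin=20))
```

```text
[ 0.41913145 -0.32301665  0.0009437 ] 0.03428418944641868 [-0.57924802  0.34534046  0.95913545] 0.0
[(array([ 431. , -317.4]), array([ 423.1, -320.9]), 114.8, 60.4, 17.5)]
```

The fingers closed to 34 mm over the plate without touching it, so they really ride about 16 mm higher than the TCP reading. I open and go lower, guarded.

>>> servo_tool([
  {"grip":0.1,"x":0,"y":0,"z":0,"roll":0},
  {"grip":0.1,"x":0,"y":0,"z":0,"roll":0},
  {"grip":0.1,"x":0,"y":0,"z":0,"roll":0},
  {"grip":0.1,"x":0,"y":0,"z":0,"roll":0},
  {"grip":0.1,"x":0,"y":0,"z":0,"roll":0},
])

```text
clock: 6.82
tcp_pos: [0.4192, -0.3231, 0.001]
orientation: [0.0, -0.15, 0.989, 0.0]
wrist_force: [-1.3, 0.4, 0.6]
finger_gap: 0.0768
grip_force: 0.0
```

>>> servo_tool([
  {"grip":0.1,"x":0,"y":0,"z":4,"roll":0},
  {"grip":0.1,"x":0,"y":0,"z":4,"roll":0},
  {"grip":0.1,"x":0,"y":0,"z":2,"roll":0},
  {"grip":0.1,"x":0,"y":0,"z":0,"roll":0},
])

```text
clock: 7.15
tcp_pos: [0.4187, -0.3225, -0.0099]
orientation: [-0.0, -0.15, 0.989, 0.001]
wrist_force: [-0.4, -0.1, 0.6]
finger_gap: 0.0769
grip_force: 0.0
```

>>> servo_tool([
  {"grip":0.1,"x":0,"y":0,"z":2,"roll":0},
  {"grip":0.1,"x":0,"y":0,"z":2,"roll":0},
  {"grip":0.1,"x":0,"y":0,"z":2,"roll":0},
  {"grip":0.1,"x":0,"y":0,"z":0,"roll":0},
])

```text
clock: 7.48
tcp_pos: [0.4189, -0.3228, -0.0155]
orientation: [-0.0, -0.15, 0.989, 0.0]
wrist_force: [0.6, -0.2, 0.2]
finger_gap: 0.0769
grip_force: 0.0
```

Run:
```python
from h import *
s=snap("scene","pics/s6.png"); st=env.get_state();p=st["tcp_pos"]; print(p,st["finger_gap"],st["wrist_force"],st["grip_force"])
a=s[120:190,165:245]; a=np.clip(cv2.resize(a,(800,600),interpolation=cv2.INTER_CUBIC).astype(float)*1.6,0,255).astype(np.uint8)
cv2.imwrite("pics/s6c.png",a)
```

```text
[ 0.41900824 -0.32287673 -0.01528867] 0.07673106582423514 [-0.15031402 -0.5015003  -0.19848493] 0.0
```

View pics/s6c.png

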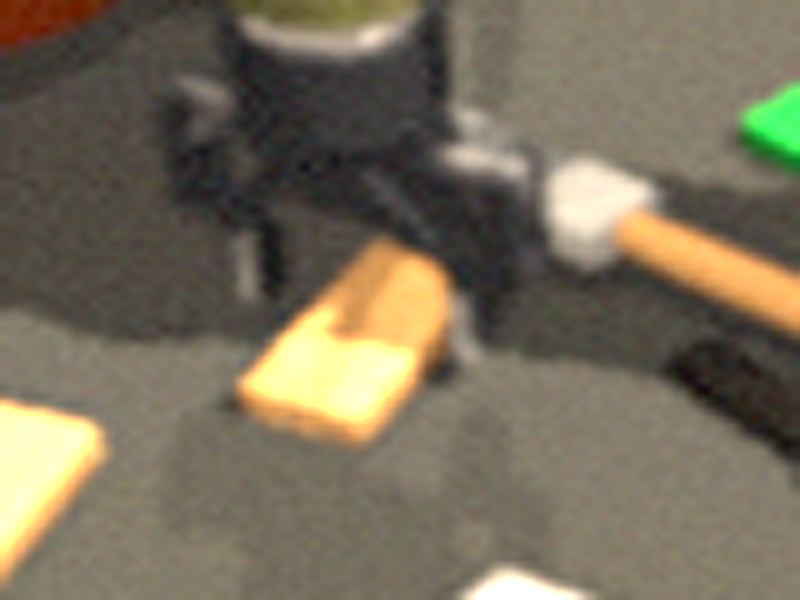

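The tips are now at (248,297) and (470,358), either side of the plate's middle at (350,338). That was the last allowed view, so I go on by numbers.

>>> servo_tool([
  {"grip":0.1,"x":0,"y":0,"z":2,"roll":0},
  {"grip":0.3,"x":0,"y":0,"z":0,"roll":0},
  {"grip":0.4,"x":0,"y":0,"z":0,"roll":0},
  {"grip":0.45,"x":0,"y":0,"z":0,"roll":0},
  {"grip":0.5,"x":0,"y":0,"z":0,"roll":0},
])

```text
clock: 7.95
tcp_pos: [0.4194, -0.3232, -0.0167]
orientation: [0.0, -0.15, 0.989, -0.0]
wrist_force: [0.1, -0.5, -0.4]
finger_gap: 0.0448
grip_force: 30.7
```

>>> servo_tool([
  {"grip":0.6,"x":0,"y":0,"z":0,"roll":0},
  {"grip":0.6,"x":0,"y":0,"z":0,"roll":0},
  {"grip":0.6,"x":0,"y":0,"z":0,"roll":0},
])

```text
clock: 8.2
tcp_pos: [0.4194, -0.3232, -0.0167]
orientation: [0.0, -0.15, 0.989, -0.0]
wrist_force: [-0.8, 0.9, 2.7]
finger_gap: 0.045
grip_force: 31.0
```

>>> servo_tool([
  {"grip":0.6,"x":0,"y":0,"z":-15,"roll":0},
  {"grip":0.6,"x":0,"y":0,"z":-30,"roll":0},
  {"grip":0.6,"x":0,"y":0,"z":-30,"roll":0},
  {"grip":0.6,"x":0,"y":0,"z":-25,"roll":5.4},
  {"grip":0.6,"x":0,"y":0,"z":0,"roll":0},
])

```text
clock: 8.62
tcp_pos: [0.4216, -0.3255, 0.0879]
orientation: [0.003, -0.101, 0.995, -0.003]
wrist_force: [0.7, -0.8, -0.1]
finger_gap: 0.0447
grip_force: 31.0
```

>>> servo_tool([
  {"grip":0.6,"x":-20,"y":20,"z":0,"roll":0},
  {"grip":0.6,"x":-30,"y":27,"z":0,"roll":0},
  {"grip":0.6,"x":-30,"y":27,"z":0,"roll":0},
  {"grip":0.6,"x":-30,"y":27,"z":0,"roll":0},
  {"grip":0.6,"x":-30,"y":27,"z":0,"roll":0},
])

```text
clock: 9.03
tcp_pos: [0.5302, -0.1675, 0.0822]
orientation: [-0.0, -0.103, 0.995, 0.0]
wrist_force: [0.8, -0.7, -0.1]
finger_gap: 0.045
grip_force: 31.0
```

>>> servo_tool([
  {"grip":0.6,"x":-20,"y":20,"z":0,"roll":0},
  {"grip":0.6,"x":-6.6,"y":7.5,"z":0,"roll":0},
  {"grip":0.6,"x":0,"y":0,"z":0,"roll":0},
  {"grip":0.6,"x":0,"y":0,"z":0,"roll":0},
  {"grip":0.6,"x":0,"y":0,"z":0,"roll":0},
])

```text
clock: 9.45
tcp_pos: [0.5493, -0.1376, 0.0825]
orientation: [-0.001, -0.103, 0.995, 0.0]
wrist_force: [0.3, 0.1, -1.1]
finger_gap: 0.0448
grip_force: 31.0
```

Run:
```python
from h import *
s=snap("scene","pics/s7.png"); st=env.get_state();p=st["tcp_pos"]; print(p,st["finger_gap"],st["wrist_force"],st["grip_force"],st["orientation"])
zu=p[2]+.0167; print("expected plate top",zu+.016)
print(rects("scene",s,zu+.016,(10,90,120),(32,255,255),(150,130,250,230),amin=40))
m=cv2.inRange(cv2.cvtColor(s,cv2.COLOR_BGR2HSV),(10,90,100),(32,255,255))[165:225,180:250]
for r in m[::2]: print(''.join('#' if v else '.' for v in r))
```

```text
[ 0.5493847  -0.13792122  0.08264095] 0.04468887383552128 [ 1.09256983  0.25161599 -0.88342212] 30.976388454437256 [-4.30971632e-04 -1.02230441e-01  9.94760649e-01  4.78448686e-05]
expected plate top 0.11534095189636202
[(array([ 588.2, -102. ]), array([ 583.5, -105.7]), 158.7, 103.5, 12.7), (array([ 633.2, -264.3]), array([ 635.4, -262.3]), 105.4, 53.9, 22.3), (array([ 388.4, -175.8]), array([ 388.4, -176. ]), 94.1, 21.9, -86.3)]
......................................................................
......................................................................
......................................................................
......................................................................
.............................####...###...............................
...........................########...................................
...........................#########..................................
.........................###########........##........................
.......................############.......##..........................
....................######
[... 764 characters left out ...]
............####################.............................
...................####################...............................
..................####################................................
..................##################..................................
....................##############....................................
........................#########.....................................
............................###.......................................
......................................................................
......................................................................
......................................................................
```

>>> servo_tool([
  {"grip":0.6,"x":-1.2,"y":0.8,"z":15,"roll":0},
  {"grip":0.6,"x":0,"y":0,"z":20,"roll":0},
  {"grip":0.6,"x":0,"y":0,"z":15,"roll":0},
  {"grip":0.6,"x":0,"y":0,"z":10,"roll":0},
  {"grip":0.6,"x":0,"y":0,"z":4,"roll":0},
])

```text
clock: 9.92
tcp_pos: [0.5496, -0.1365, 0.0174]
orientation: [-0.001, -0.102, 0.995, 0.001]
wrist_force: [0.2, -0.3, -0.9]
finger_gap: 0.0444
grip_force: 31.0
```

>>> servo_tool([
  {"grip":0.6,"x":0,"y":0,"z":2,"roll":0},
  {"grip":0.6,"x":0,"y":0,"z":0,"roll":0},
  {"grip":0.6,"x":0,"y":0,"z":0,"roll":0},
])

```text
clock: 10.17
tcp_pos: [0.5519, -0.1362, 0.0178]
orientation: [0.001, -0.103, 0.995, -0.0]
wrist_force: [0.9, -0.4, -0.8]
finger_gap: 0.0449
grip_force: 31.0
```

Run:
```python
from h import *
s=snap("scene","pics/s8.png"); t=snap("top","pics/t8.png"); st=env.get_state();p=st["tcp_pos"]; print(p,st["finger_gap"],st["wrist_force"],st["grip_force"],st["orientation"])
# expected corners of top faces
def corners(c,a,z):
    u=np.array([np.cos(a),np.sin(a)]);v=np.array([-u[1],u[0]]); return [[*(np.array(c)+i*.05*u+j*.023*v),z] for i,j in((1,1),(1,-1),(-1,-1),(-1,1))]
a=np.radians(11.9)
print("exp held top",proj("scene",corners((.5488,-.1382),a,p[2]+.0327)).round(1).tolist()); print("exp p0 top",proj("scene",corners((.5488,-.1382),a,.028)).round(1).tolist())
g=cv2.cvtColor(s,cv2.COLOR_BGR2HSV)
V=s.max(2)
for r in range(182,222,2): print(r,' '.join(f"{v:3d}" for v in V[r,190:236]))
```

```text
[ 0.55207331 -0.13603943  0.01794244] 0.04490320787643544 [-0.15160466 -0.23564463 -0.37384511] 30.969924330711365 [ 7.78995033e-04 -1.03012809e-01  9.94679655e-01 -3.72884063e-04]
exp held top [[209.3, 209.8], [196.9, 204.3], [214.4, 184.3], [226.4, 189.4]]
exp p0 top [[209.8, 214.6], [197.5, 209.1], [214.8, 189.2], [226.7, 194.2]]
182  83  76  74  66  44  29  27  27  31  29  29  26  28  25  20  25  27  26  31  25  26  29  39  44  35  24  28  31  31  35  39  52  58  66  95 120 132 136 132 100  62  67  81  87  85  85
184  77  73  71  72  70  57  40  31  36  33  24  26  27  29  21  34  71  74  68  60  42  29  31  41  40  34  29  31  43  45  50  49  52  59  48  57  64  84  95  81  65  74  83  84  82  87
186  79  73  73  72  81  81  80  81  78  60  33  31  21  31  22  26  47  55  73  83  74  59  37  25  35  37  32  32  28  33  35  45  60  50  37  31  36  43  45  53  75  83  87  83  83  82
188  67  68  73  75  80  85  79  82  84  73  58  43  56  44  29  23  28  48  69  81 138 207 185 103  42  40  48  64  91  74  37  34  33  29  29  27  30  34  45  70  81  84  85  83  82  83
190  38  43  
[... 2294 characters left out ...]
 127 130 134 139 136 134 185 235 240 221 193 177 183 186 182 160 133 103  82  74  75  76  81  81  87  83  82  85  84  81  85  84  85  84
216  86  83  79  81  80  76  72  66  71  94 117 132 140 151 167 165 149 132 133 155 182 192 190 188 182 160 140 123  94  78  79  74  78  84  86  82  85  82  87  80  85  87  87  86  83  83
218  78  79  84  86  87  84  81  77  75  71  71  78  86 102 123 142 158 162 177 182 192 196 191 166 140 111  87  77  76  75  79  80  85  85  86  86  86  85  86  86  85  84  85  86  83  86
220  76  75  78  77  81  87  89  82  84  76  78  78  77  71  70  73  81 105 139 159 175 173 154 120  91  77  76  79  77  78  75  80  84  87  86  87  87  85  89  88  85  84  88  84  87  86
```

>>> servo_tool([
  {"grip":0.6,"x":1,"y":0,"z":3,"roll":0},
  {"grip":0.6,"x":0,"y":0,"z":2,"roll":0},
  {"grip":0.6,"x":0,"y":0,"z":0,"roll":0},
  {"grip":0.6,"x":0,"y":0,"z":0,"roll":0},
])

```text
clock: 10.6
tcp_pos: [0.5502, -0.1357, 0.0118]
orientation: [-0.0, -0.103, 0.995, 0.0]
wrist_force: [0.5, -0.5, -0.3]
finger_gap: 0.0453
grip_force: 31.0
```

>>> servo_tool([
  {"grip":0.6,"x":0,"y":0,"z":1,"roll":0},
  {"grip":0.6,"x":0,"y":0,"z":0,"roll":0},
])

```text
clock: 10.77
tcp_pos: [0.5505, -0.1359, 0.0113]
orientation: [0.0, -0.103, 0.995, -0.0]
wrist_force: [-1.0, 0.9, 2.0]
finger_gap: 0.0447
grip_force: 31.2
```

>>> servo_tool([
  {"grip":0.6,"x":0,"y":0,"z":1,"roll":0},
  {"grip":0.6,"x":0,"y":0,"z":0,"roll":0},
])

```text
clock: 10.93
tcp_pos: [0.5505, -0.1359, 0.0112]
orientation: [0.0, -0.103, 0.995, -0.0]
wrist_force: [-2.5, 1.4, 8.7]
finger_gap: 0.0451
grip_force: 31.9
```

>>> servo_tool([
  {"grip":0.4,"x":0,"y":0,"z":-1,"roll":0},
  {"grip":0.1,"x":0,"y":0,"z":0,"roll":0},
  {"grip":0.1,"x":0,"y":0,"z":0,"roll":0},
  {"grip":0.1,"x":0,"y":0,"z":0,"roll":0},
  {"grip":0.1,"x":0,"y":0,"z":0,"roll":0},
])

```text
clock: 11.35
tcp_pos: [0.5503, -0.1358, 0.0107]
orientation: [-0.0, -0.103, 0.995, 0.0]
wrist_force: [-0.5, 0.0, -0.0]
finger_gap: 0.077
grip_force: 0.0
```

>>> servo_tool([
  {"grip":0.1,"x":0,"y":0,"z":-15,"roll":0},
  {"grip":0.1,"x":0,"y":0,"z":-30,"roll":0},
  {"grip":0.1,"x":0,"y":0,"z":-30,"roll":-4.75},
  {"grip":0.1,"x":0,"y":0,"z":-15,"roll":-4.75},
  {"grip":0.1,"x":0,"y":0,"z":0,"roll":0},
])

```text
clock: 11.77
tcp_pos: [0.5531, -0.137, 0.1051]
orientation: [0.003, -0.186, 0.982, -0.002]
wrist_force: [0.8, -0.4, -0.0]
finger_gap: 0.077
grip_force: 0.0
```

>>> servo_tool([
  {"grip":0.1,"x":8.7,"y":-35,"z":0,"roll":0},
  {"grip":0.1,"x":8.7,"y":-35,"z":0,"roll":0},
  {"grip":0.1,"x":8.7,"y":-35,"z":0,"roll":0},
  {"grip":0.1,"x":8.7,"y":-35,"z":0,"roll":0},
  {"grip":0.1,"x":8.7,"y":-35,"z":0,"roll":0},
])

```text
clock: 12.18
tcp_pos: [0.5731, -0.3159, 0.0996]
orientation: [-0.0, -0.184, 0.983, 0.001]
wrist_force: [1.4, 1.2, -0.5]
finger_gap: 0.0766
grip_force: 0.0
```

>>> servo_tool([
  {"grip":0.1,"x":8.7,"y":-37,"z":0,"roll":0},
  {"grip":0.1,"x":0,"y":0,"z":0,"roll":0},
  {"grip":0.1,"x":0,"y":0,"z":0,"roll":0},
])

```text
clock: 12.43
tcp_pos: [0.578, -0.3543, 0.0987]
orientation: [-0.001, -0.183, 0.983, 0.001]
wrist_force: [0.3, 0.5, 0.7]
finger_gap: 0.0769
grip_force: 0.0
```

Run:
```python
from h import *
s=snap("scene","pics/s9.png"); t=snap("top","pics/t9.png"); st=env.get_state();print(st["tcp_pos"],st["finger_gap"],st["wrist_force"],st["orientation"])
print("pile, z .044")
for v in(170,200): print(rects("top",t,.044,(15,75,v),(32,255,255),(265,130,312,190)))
for v in(215,235): print(rects("scene",s,.044,(12,70,v),(32,255,255),(185,175,240,228)))
print("B");print(rects("top",t,.016,(15,75,190),(32,255,255),(325,130,360,175)));print(rects("scene",s,.016,(12,70,230),(32,255,255),(140,160,180,200)))
V=s.max(2)
for r in range(188,222,2): print(r,' '.join(f"{v:3d}" for v in V[r,190:236]))
```

```text
[ 0.57803201 -0.35152515  0.09953382] 0.07687688584205005 [ 0.22548886 -0.08328008  0.65953794] [-7.28907126e-04 -1.84573971e-01  9.82817660e-01  1.16885329e-03]
pile, z .044
[(array([ 470.9, -212.3]), array([ 484.4, -202.1]), 80.7, 64.0, -1.5), (array([ 551.2, -134.4]), array([ 551.3, -134.3]), 107.8, 54.7, 11.7)]
[(array([ 468.2, -214.7]), array([ 480.6, -205.7]), 73.1, 56.5, -1.5), (array([ 550.5, -133.8]), array([ 550.6, -133.7]), 106.7, 53.3, 11.4)]
[(array([ 549.4, -136.2]), array([ 548.3, -130.3]), 102.7, 64.4, 10.0)]
[(array([ 549.8, -137.2]), array([ 549.4, -137.2]), 100.8, 48.1, 11.2)]
B
[(array([ 579.1, -363.5]), array([ 589.7, -357. ]), 175.7, 133.0, -1.7)]
[(array([ 578.1, -354.3]), array([ 578. , -354.3]), 101.5, 48.6, 21.3)]
188  75  75  80  74  80  83  82  81  83  82  84  86  83  83  83  85  85  82  85  79  80  98 165 243 255 255 255 255 255 237 195 152 128  93  80  77  82  82  83  85  86  88  81  83  87  83
190  77  76  79  81  82  87  85  83  85  83  86  84  84  80  84  85  87  81  75  91 156 238 255 255 254 253 253 253 254 255 255 255 255 253 237 191 133  90  78  8
[... 2145 characters left out ...]
 154 136 137 143 139 136 157 178 189 195 192 179 186 189 183 167 135 107  84  79  76  80  83  85  86  87  86  86  91  86  88  86  87  89
216  83  85  85  85  80  76  75  71  78  96 117 141 161 167 172 172 153 136 134 155 181 196 195 191 182 165 148 122  93  81  75  80  82  90  90  87  90  87  88  86  88  88  86  86  85  87
218  80  79  85  89  85  85  82  79  77  75  78  80  87 101 125 145 164 166 178 191 197 198 192 170 142 112  92  80  77  79  83  89  89  87  88  89  87  88  85  89  89  88  88  91  87  87
220  82  82  81  79  82  88  87  85  88  81  76  79  77  77  76  73  85 106 142 162 185 181 156 122  93  76  80  81  81  88  87  87  92  87  88  90  90  87  91  90  89  87  91  87  89  88
```

>>> servo_tool([
  {"grip":0.1,"x":-0.9,"y":-1.5,"z":30,"roll":0},
  {"grip":0.1,"x":0,"y":0,"z":35,"roll":0},
  {"grip":0.1,"x":0,"y":0,"z":25,"roll":0},
  {"grip":0.1,"x":0,"y":0,"z":10,"roll":0},
  {"grip":0.1,"x":0,"y":0,"z":0,"roll":0},
])

```text
clock: 12.95
tcp_pos: [0.5781, -0.3501, -0.0022]
orientation: [-0.002, -0.186, 0.983, 0.003]
wrist_force: [-0.8, 0.3, 0.0]
finger_gap: 0.0768
grip_force: 0.0
```

>>> servo_tool([
  {"grip":0.1,"x":0,"y":0,"z":0,"roll":0},
  {"grip":0.1,"x":0,"y":0,"z":0,"roll":0},
  {"grip":0.1,"x":0,"y":0,"z":0,"roll":0},
])

```text
clock: 13.2
tcp_pos: [0.5818, -0.3542, 0.0035]
orientation: [0.001, -0.185, 0.983, -0.001]
wrist_force: [-0.5, -0.5, -0.5]
finger_gap: 0.0766
grip_force: 0.0
```

>>> servo_tool([
  {"grip":0.1,"x":0,"y":0,"z":4,"roll":0},
  {"grip":0.1,"x":0,"y":0,"z":3,"roll":0},
  {"grip":0.1,"x":0,"y":0,"z":3,"roll":0},
  {"grip":0.1,"x":0,"y":0,"z":2,"roll":0},
  {"grip":0.1,"x":0,"y":0,"z":2,"roll":0},
])

```text
clock: 13.62
tcp_pos: [0.58, -0.3533, -0.0134]
orientation: [-0.0, -0.185, 0.983, 0.0]
wrist_force: [0.2, 0.4, -0.0]
finger_gap: 0.0768
grip_force: 0.0
```

>>> servo_tool([
  {"grip":0.1,"x":0,"y":0,"z":0,"roll":0},
  {"grip":0.1,"x":0,"y":0,"z":0,"roll":0},
  {"grip":0.1,"x":0,"y":0,"z":0,"roll":0},
  {"grip":0.1,"x":0,"y":0,"z":0,"roll":0},
])

```text
clock: 13.95
tcp_pos: [0.5803, -0.3535, -0.0129]
orientation: [0.0, -0.185, 0.983, -0.0]
wrist_force: [0.4, 0.4, -0.2]
finger_gap: 0.077
grip_force: 0.0
```

>>> servo_tool([
  {"grip":0.1,"x":0.6,"y":0.8,"z":2,"roll":0},
  {"grip":0.1,"x":0,"y":0,"z":2,"roll":0},
  {"grip":0.3,"x":0,"y":0,"z":0,"roll":0},
  {"grip":0.4,"x":0,"y":0,"z":0,"roll":0},
  {"grip":0.45,"x":0,"y":0,"z":0,"roll":0},
])

```text
clock: 14.37
tcp_pos: [0.5793, -0.3529, -0.0171]
orientation: [-0.0, -0.185, 0.983, 0.0]
wrist_force: [0.6, -0.2, 0.2]
finger_gap: 0.047
grip_force: 0.0
```

>>> servo_tool([
  {"grip":0.5,"x":0,"y":0,"z":0,"roll":0},
  {"grip":0.6,"x":0,"y":0,"z":0,"roll":0},
  {"grip":0.6,"x":0,"y":0,"z":0,"roll":0},
  {"grip":0.6,"x":0,"y":0,"z":0,"roll":0},
])

```text
clock: 14.7
tcp_pos: [0.5795, -0.353, -0.0168]
orientation: [0.0, -0.185, 0.983, -0.0]
wrist_force: [-0.9, 0.3, 0.9]
finger_gap: 0.0443
grip_force: 31.3
```

>>> servo_tool([
  {"grip":0.6,"x":0,"y":0,"z":-15,"roll":0},
  {"grip":0.6,"x":0,"y":0,"z":-25,"roll":0},
  {"grip":0.6,"x":0,"y":0,"z":-30,"roll":4.85},
  {"grip":0.6,"x":0,"y":0,"z":-25,"roll":4.85},
  {"grip":0.6,"x":0,"y":0,"z":-15,"roll":0},
])

```text
clock: 15.12
tcp_pos: [0.5804, -0.3536, 0.0962]
orientation: [0.001, -0.1, 0.995, -0.001]
wrist_force: [0.3, 0.0, -0.3]
finger_gap: 0.0448
grip_force: 31.1
```

>>> servo_tool([
  {"grip":0.6,"x":-2.2,"y":20,"z":0,"roll":0},
  {"grip":0.6,"x":-2.2,"y":35,"z":0,"roll":0},
  {"grip":0.6,"x":-2.2,"y":40,"z":0,"roll":0},
  {"grip":0.6,"x":-2.2,"y":40,"z":0,"roll":0},
  {"grip":0.6,"x":-2.2,"y":35,"z":0,"roll":0},
])

```text
clock: 15.53
tcp_pos: [0.5547, -0.182, 0.0927]
orientation: [-0.0, -0.101, 0.995, 0.0]
wrist_force: [0.1, -0.0, -0.9]
finger_gap: 0.0449
grip_force: 31.1
```

>>> servo_tool([
  {"grip":0.6,"x":-2.2,"y":25,"z":0,"roll":0},
  {"grip":0.6,"x":-2.2,"y":15,"z":0,"roll":0},
  {"grip":0.6,"x":0,"y":7.8,"z":5,"roll":0},
  {"grip":0.6,"x":0,"y":0,"z":10,"roll":0},
  {"grip":0.6,"x":0,"y":0,"z":12,"roll":0},
])

```text
clock: 15.95
tcp_pos: [0.5516, -0.1375, 0.0658]
orientation: [0.001, -0.101, 0.995, -0.001]
wrist_force: [-0.3, -0.3, -0.2]
finger_gap: 0.0451
grip_force: 31.1
```

>>> servo_tool([
  {"grip":0.6,"x":0,"y":0,"z":12,"roll":0},
  {"grip":0.6,"x":0,"y":0,"z":8,"roll":0},
  {"grip":0.6,"x":0,"y":0,"z":5,"roll":0},
  {"grip":0.6,"x":0,"y":0,"z":0,"roll":0},
  {"grip":0.6,"x":0,"y":0,"z":0,"roll":0},
])

```text
clock: 16.37
tcp_pos: [0.5504, -0.1372, 0.0405]
orientation: [-0.0, -0.101, 0.995, 0.0]
wrist_force: [0.3, -0.1, -0.6]
finger_gap: 0.045
grip_force: 31.1
```

>>> servo_tool([
  {"grip":0.6,"x":0,"y":0,"z":0,"roll":0},
  {"grip":0.6,"x":0,"y":0,"z":0,"roll":0},
  {"grip":0.6,"x":0,"y":0,"z":0,"roll":0},
])

```text
clock: 16.62
tcp_pos: [0.5511, -0.1368, 0.0416]
orientation: [0.001, -0.101, 0.995, -0.0]
wrist_force: [0.3, -0.4, -0.1]
finger_gap: 0.0451
grip_force: 31.1
```

Right over the pile, so I lower about 14 mm to contact.

>>> servo_tool([
  {"grip":0.6,"x":0.3,"y":0.2,"z":4,"roll":0},
  {"grip":0.6,"x":0,"y":0,"z":4,"roll":0},
  {"grip":0.6,"x":0,"y":0,"z":3,"roll":0},
  {"grip":0.6,"x":0,"y":0,"z":1.5,"roll":0},
  {"grip":0.6,"x":0,"y":0,"z":0,"roll":0},
])

```text
clock: 17.03
tcp_pos: [0.5497, -0.1361, 0.0278]
orientation: [-0.0, -0.101, 0.995, 0.0]
wrist_force: [0.9, -0.6, 0.0]
finger_gap: 0.045
grip_force: 31.1
```

>>> servo_tool([
  {"grip":0.6,"x":0,"y":0,"z":0.8,"roll":0},
  {"grip":0.6,"x":0,"y":0,"z":0,"roll":0},
  {"grip":0.6,"x":0,"y":0,"z":0,"roll":0},
])

```text
clock: 17.28
tcp_pos: [0.5503, -0.1363, 0.0277]
orientation: [0.0, -0.101, 0.995, 0.0]
wrist_force: [0.8, -0.2, -0.6]
finger_gap: 0.045
grip_force: 31.1
```

>>> servo_tool([
  {"grip":0.6,"x":0,"y":0,"z":0.8,"roll":0},
  {"grip":0.6,"x":0,"y":0,"z":0,"roll":0},
])

```text
clock: 17.45
tcp_pos: [0.5505, -0.1364, 0.0272]
orientation: [0.0, -0.101, 0.995, -0.0]
wrist_force: [-0.4, -0.8, -0.3]
finger_gap: 0.0448
grip_force: 31.2
```

>>> servo_tool([
  {"grip":0.6,"x":0,"y":0,"z":0.8,"roll":0},
  {"grip":0.6,"x":0,"y":0,"z":0,"roll":0},
])

```text
clock: 17.62
tcp_pos: [0.5505, -0.1364, 0.0271]
orientation: [0.0, -0.101, 0.995, -0.0]
wrist_force: [-2.2, 0.8, 6.4]
finger_gap: 0.0447
grip_force: 31.8
```

>>> servo_tool([
  {"grip":0.4,"x":0,"y":0,"z":-0.5,"roll":0},
  {"grip":0.1,"x":0,"y":0,"z":0,"roll":0},
  {"grip":0.1,"x":0,"y":0,"z":0,"roll":0},
  {"grip":0.1,"x":0,"y":0,"z":0,"roll":0},
  {"grip":0.1,"x":0,"y":0,"z":0,"roll":0},
])

```text
clock: 18.03
tcp_pos: [0.5501, -0.1363, 0.0264]
orientation: [-0.0, -0.101, 0.995, 0.0]
wrist_force: [0.7, -0.1, 0.2]
finger_gap: 0.0774
grip_force: 0.0
```

>>> servo_tool([
  {"grip":0.1,"x":0,"y":0,"z":-15,"roll":0},
  {"grip":0.1,"x":0,"y":0,"z":-30,"roll":0},
  {"grip":0.1,"x":0,"y":0,"z":-40,"roll":0},
  {"grip":0.1,"x":0,"y":0,"z":-40,"roll":0},
  {"grip":0.1,"x":0,"y":0,"z":-20,"roll":0},
])

```text
clock: 18.45
tcp_pos: [0.5519, -0.137, 0.1764]
orientation: [0.003, -0.101, 0.995, -0.001]
wrist_force: [1.2, -0.7, -0.3]
finger_gap: 0.0765
grip_force: 0.0
```

>>> servo_tool([
  {"grip":0.1,"x":1,"y":25,"z":0,"roll":0},
  {"grip":0.1,"x":1,"y":38,"z":0,"roll":0},
  {"grip":0.1,"x":1,"y":40,"z":0,"roll":0},
  {"grip":0.1,"x":1,"y":40,"z":0,"roll":0},
  {"grip":0.1,"x":1,"y":40,"z":0,"roll":0},
])

```text
clock: 18.87
tcp_pos: [0.5078, 0.0432, 0.1716]
orientation: [0.0, -0.101, 0.995, 0.0]
wrist_force: [-0.1, 0.3, 0.5]
finger_gap: 0.0765
grip_force: 0.0
```

>>> servo_tool([
  {"grip":0.1,"x":1,"y":40,"z":0,"roll":0},
  {"grip":0.1,"x":1,"y":40,"z":0,"roll":0},
  {"grip":0.1,"x":1,"y":33,"z":0,"roll":0},
  {"grip":0.1,"x":1,"y":20,"z":0,"roll":0},
  {"grip":0.1,"x":0,"y":0,"z":0,"roll":7.1},
])

```text
clock: 19.28
tcp_pos: [0.4762, 0.175, 0.1716]
orientation: [-0.0, -0.042, 0.999, 0.001]
wrist_force: [1.0, -0.5, 0.2]
finger_gap: 0.0768
grip_force: 0.0
```

>>> servo_tool([
  {"grip":0.3,"x":0,"y":0,"z":0,"roll":7.1},
  {"grip":0.3,"x":0,"y":0,"z":0,"roll":7.1},
  {"grip":0.3,"x":0,"y":0,"z":0,"roll":7.1},
  {"grip":0.5,"x":0,"y":0,"z":0,"roll":7.1},
  {"grip":0.5,"x":0,"y":0,"z":0,"roll":7.1},
])

```text
clock: 19.7
tcp_pos: [0.4776, 0.1714, 0.1715]
orientation: [-0.0, 0.27, 0.963, -0.0]
wrist_force: [0.7, -0.1, 0.2]
finger_gap: 0.0426
grip_force: 0.0
```

>>> servo_tool([
  {"grip":0.5,"x":0,"y":0,"z":0,"roll":7.1},
  {"grip":0.5,"x":0,"y":0,"z":0,"roll":7.1},
  {"grip":0.5,"x":0,"y":0,"z":0,"roll":7.1},
  {"grip":0.5,"x":0,"y":0,"z":0,"roll":7.1},
  {"grip":0.5,"x":0,"y":0,"z":0,"roll":7.1},
])

```text
clock: 20.12
tcp_pos: [0.4776, 0.1713, 0.1715]
orientation: [-0.0, 0.551, 0.835, -0.0]
wrist_force: [-0.0, -0.1, -0.2]
finger_gap: 0.0424
grip_force: 0.0
```

>>> servo_tool([
  {"grip":0.5,"x":0,"y":0,"z":0,"roll":7.1},
  {"grip":0.5,"x":0,"y":0,"z":0,"roll":7.1},
  {"grip":0.5,"x":0,"y":0,"z":0,"roll":0},
  {"grip":0.5,"x":0,"y":0,"z":0,"roll":0},
  {"grip":0.5,"x":0,"y":0,"z":0,"roll":0},
])

```text
clock: 20.53
tcp_pos: [0.4776, 0.1714, 0.1715]
orientation: [-0.0, 0.646, 0.763, -0.0]
wrist_force: [-0.0, -0.2, 0.5]
finger_gap: 0.0428
grip_force: 0.0
```

Run:
```python
from h import *
s=snap("scene","pics/s10.png"); t=snap("top","pics/t10.png"); st=env.get_state();print(st["tcp_pos"],st["finger_gap"],st["wrist_force"],st["orientation"],st["joint_pos"])
print("pile, z .060")
for v in(170,200): print(rects("top",t,.060,(15,75,v),(32,255,255),(265,130,312,190)))
for v in(230,240): print(rects("scene",s,.060,(12,70,v),(32,255,255),(185,165,240,228)))
# tips: dark pixels near predicted
p=st["tcp_pos"]; print("tcp proj",proj("scene",p),"bar",proj("scene",[.478,.171,.106]))
V=s.max(2); c=proj("scene",p)[0].astype(int)
for r in range(c[1]-16,c[1]+40,2): print(r,' '.join(f"{v:3d}" for v in V[r,c[0]-20:c[0]+24]))
print(c)
```

```text
[0.47769553 0.17135564 0.17157672] 0.04270507657364314 [-0.26006378  0.94350113 -0.53945837] [-2.24385426e-05  6.46530793e-01  7.62887890e-01  2.40205867e-05] [ 1.86077810e-01  1.96983146e-01 -1.95103121e-01  1.17870103e+00
  6.51185038e-05  1.59213413e+00]
pile, z .060
[(array([ 548.7, -136.1]), array([ 549. , -135.4]), 106.5, 53.4, 10.5)]
[(array([ 549.3, -134.8]), array([ 547.4, -136.3]), 103.8, 49.3, 7.9)]
[]
[]
tcp proj [[308.61017672 207.46985633]] bar [[306.08700263 222.82045603]]
191  39  39  54  60  71  82  85  85  88  68  35  22  42  50  57  52  44  41  41  46  58  58  46  35  39  40  34  27  21  52  96  96  81  75  72  75  70  76  76  75  76  74  74  76
193  33  31  32  27  31  38  68  85  80  73  46  27  29  35  39  36  32  22  28  34  49  53  48  34  28  31  26  18  29  66 101 103  82  83  79  78  75  72  73  73  73  74  74  76
195  30  32  33  25  32  45  70  81  88  81  54  24  24  24  27  28  29  26  31  39  37  34  35  41  65  64  51  38  43  63  79  85  87  83  82  80  84  77  80  79  75  73  76  72
197  29  29  29  35  58  77  83  85  83  83  61  33  27  25  37  29
[... 3742 characters left out ...]
45 243 244 244 244 244 245 246 247 247 248 248 248 249 251 252 248 236 219 184 138  92  59  54 117 203 246 250 229 146  69  43  48  45  45  48  50  48
241 225 227 229 235 240 243 245 245 246 246 246 245 244 244 244 244 244 246 246 247 248 247 242 236 237 240 238 233 217 196 214 239 243 213 131  64  41  46  48  48  51  47  46  47
243 222 220 219 222 224 227 231 236 240 243 245 245 246 245 246 245 245 245 244 245 245 245 244 238 232 231 233 235 236 237 241 245 243 221 156 111  71  46  39  45  43  46  46  48
245 220 224 225 225 225 221 219 220 220 221 227 234 238 242 246 245 247 246 245 246 246 245 244 236 228 227 230 230 231 233 235 247 250 252 254 252 244 215 166 127  90  54  41  41
[308 207]
```

Run:
```python
from h import *
s=cv2.imread("pics/s10.png");t=cv2.imread("pics/t10.png")
for v in(120,150,180,210): print(v,rects("scene",s,.060,(12,70,v),(32,255,255),(185,165,240,228),amin=30))
for v in(150,190,220): print(v,rects("top",t,.060,(15,75,v),(32,255,255),(265,130,312,190),amin=30))
V=s.max(2)
for r in range(180,222,2): print(r,' '.join(f"{v:3d}" for v in V[r,190:236]))
V=t.max(2)
for r in range(144,182,2): print(r,' '.join(f"{v:3d}" for v in V[r,270:302]))
```

```text
120 [(array([ 561.6, -127.9]), array([ 561.2, -122.9]), 139.8, 73.3, 12.3)]
150 [(array([ 547.3, -136.1]), array([ 545.8, -125.6]), 105.8, 71.3, 11.8)]
180 [(array([ 544.2, -136.4]), array([ 546.1, -135.9]), 99.9, 46.5, 10.6)]
210 []
150 [(array([ 549.4, -136.4]), array([ 549.9, -135.1]), 107.7, 55.0, 11.6)]
190 [(array([ 549.2, -135.2]), array([ 547.8, -136.3]), 105.3, 50.9, 8.0)]
220 []
180  46  49  45  40  38  43  49  49  52  48  52  47  51  49  49  55  48  53  51  49  51  52  49  49  48  43  46  49  70  80  86  86  81  85  82  85  85  84  85  85  80  85  84  84  88  85
182  50  41  36  38  37  45  50  49  47  50  48  51  54  47  50  47  53  49  47  49  46  46  48  62  84  90  90  79  82  81  83  85  83  86  83  83  84  85  83  85  88  80  83  84  82  82
184  47  39  39  35  41  49  46  52  50  50  50  52  48  48  47  47  43  49  50  45  43  60 104 154 179 188 173 157 146 123 105  91  83  77  79  81  83  82  86  83  86  84  84  85  85  88
186  46  41  41  41  49  47  50  49  51  47  50  53  50  50  51  49  52  48  41  58  95 148 175 181 176 180 181 185 195 190 184 187 231 236 192 
[... 5047 characters left out ...]
 211 203 163 149 146 124  77  58  59  60
172  63  64  62  61  61  60  80 111 123 116 123 176 234 245 245 238 224 217 215 209 201 189 185 188 170 150 144 131  94  66  59  59
174  69  69  66  69  75  76  75 111 163 183 181 203 239 245 245 234 196 172 160 175 198 202 208 214 190 156 143 138 114  72  59  59
176 115 116 114 115 116 111 112 167 230 237 231 218 207 201 207 223 232 233 233 234 236 237 239 237 229 193 155 141 123  77  57  59
178 118 119 119 120 118 114 118 170 227 236 237 238 238 238 238 237 237 238 242 242 239 237 238 237 237 234 226 203 177 123  82  83
180 118 119 118 118 118 114 112 139 197 233 236 237 238 237 237 236 237 240 244 245 238 228 217 208 203 202 208 207 186 144 119 114
```

Run:
```python
from h import *
def corners(c,a,z):
    u=np.array([np.cos(a),np.sin(a)]);v=np.array([-u[1],u[0]]); return [[*(np.array(c)+i*.05*u+j*.023*v),z] for i,j in((1,1),(1,-1),(-1,-1),(-1,1))]
a=np.radians(11.5)
print(proj("scene",corners((.5494,-.1378),a,.060)).round(1).tolist())
print(proj("top",corners((.5518,-.1346),a,.060)).round(1).tolist())
# refine corners: half-level edge crossings on sub-pixel profiles along each side normal, stored images
for n,f,c0 in(("scene","pics/s10.png",(.5494,-.1378)),("top","pics/t10.png",(.5518,-.1346))):
    for nm,ff,z in((n+" pile",f,.060),(n+" A",f"pics/{n[0]}9.png",.044),(n+" P0",f"pics/{n}0.png",.028)):
        im=cv2.cvtColor(cv2.imread(ff),cv2.COLOR_BGR2GRAY).astype(np.float32)
        u=np.array([np.cos(a),np.sin(a)]);v=np.array([-u[1],u[0]]); res=[]
        for d,e,h,l in((u,v,.05,.018),(-u,v,.05,.018),(v,u,.023,.04),(-v,u,.023,.04)):
            r=np.arange(-.014,.0141,.0005); acc=0
            for k in np.linspace(-l,l,13):
                P=[[*(np.array(c0)+d*(h+q)+e*k),z] for q in r]; uv=proj(n,P).astype(np.float32)
                acc=acc+cv2.remap(im,uv[:,0:1],uv[:,1:2],cv2.INTER_CUBIC).ravel()
            g=np.gradient(cv2.GaussianBlur(acc.reshape(1,-1)/13,(9,1),0).ravel()); i=g.argmin(); res.append((round(float(r[i]*1000),1),round(float(g[i]),1)))
        print(nm,res,"du",(res[0][0]-res[1][0])/2,"dv",(res[2][0]-res[3][0])/2)
```

```text
[[208.9, 208.0], [196.5, 202.4], [214.3, 182.5], [226.4, 187.6]]
[[275.5, 148.7], [287.6, 146.1], [293.5, 172.1], [281.4, 174.7]]
scene pile [(-0.5, -2.7), (2.0, -5.8), (-0.5, -3.9), (2.0, -6.4)] du -1.25 dv -1.25
scene A [(1.5, -8.5), (2.0, -9.7), (0.5, -5.5), (2.5, -7.3)] du -0.25 dv -1.0
scene P0 [(2.0, -8.9), (12.0, -7.4), (0.5, -5.1), (12.5, -5.3)] du -5.0 dv -6.0
top pile [(0.5, -3.9), (-1.0, -3.2), (-1.0, -5.1), (1.5, -1.8)] du 0.75 dv -1.25
top A [(2.0, -8.8), (-1.0, -4.2), (12.0, -5.3), (1.5, -7.0)] du 1.5 dv 5.25
top P0 [(4.0, -8.8), (-2.5, -2.3), (11.5, -6.0), (1.0, -6.9)] du 3.25 dv 5.25
```

>>> servo_tool([
  {"grip":0.6,"x":0,"y":-1.5,"z":10,"roll":0},
  {"grip":0.6,"x":0,"y":0,"z":12,"roll":0},
  {"grip":0.6,"x":0,"y":0,"z":12,"roll":0},
  {"grip":0.6,"x":0,"y":0,"z":8,"roll":0},
  {"grip":0.6,"x":0,"y":0,"z":4,"roll":0},
])

```text
clock: 21.05
tcp_pos: [0.4751, 0.1709, 0.1239]
orientation: [-0.001, 0.647, 0.762, -0.001]
wrist_force: [-0.4, 0.8, 0.2]
finger_gap: 0.0345
grip_force: 0.0
```

>>> servo_tool([
  {"grip":0.6,"x":0,"y":0,"z":6,"roll":0},
  {"grip":0.6,"x":0,"y":0,"z":6,"roll":0},
  {"grip":0.6,"x":0,"y":0,"z":6,"roll":0},
  {"grip":0.6,"x":0,"y":0,"z":6,"roll":0},
  {"grip":0.6,"x":0,"y":0,"z":4,"roll":0},
])

```text
clock: 21.47
tcp_pos: [0.4761, 0.1711, 0.0969]
orientation: [-0.0, 0.647, 0.762, -0.0]
wrist_force: [0.0, 0.8, -0.3]
finger_gap: 0.0345
grip_force: 0.0
```

>>> servo_tool([
  {"grip":0.6,"x":0,"y":0,"z":5,"roll":0},
  {"grip":0.6,"x":0,"y":0,"z":5,"roll":0},
  {"grip":0.6,"x":0,"y":0,"z":5,"roll":0},
  {"grip":0.6,"x":0,"y":0,"z":2,"roll":0},
  {"grip":0.6,"x":0,"y":0,"z":0,"roll":0},
])

```text
clock: 21.88
tcp_pos: [0.4758, 0.171, 0.08]
orientation: [-0.0, 0.647, 0.762, -0.0]
wrist_force: [0.1, -0.6, 1.1]
finger_gap: 0.0342
grip_force: 0.0
```

Run:
```python
from h import *
s=snap("scene","pics/s11.png"); st=env.get_state();p=st["tcp_pos"];print(p,st["finger_gap"],st["wrist_force"],st["orientation"])
y=np.array([.987,.163,0]); 
for z in(.016,.03): print(z,proj("scene",[p+k*y+np.array([0,0,z]) for k in(-.031,-.017,0,.017,.031)]).round(1).tolist())
V=s.max(2)
for r in range(196,232,2): print(r,' '.join(f"{v:3d}" for v in V[r,286:330]))
```

```text
[0.47602885 0.17109296 0.08035176] 0.03439055097281041 [-0.4636831   0.78648985  1.02453354] [-1.80898361e-04  6.47274936e-01  7.62256584e-01 -1.55184819e-04]
0.016 [[311.0, 217.5], [308.9, 220.7], [306.2, 224.6], [303.5, 228.6], [301.2, 231.9]]
0.03 [[311.5, 214.3], [309.4, 217.5], [306.7, 221.4], [303.9, 225.4], [301.6, 228.8]]
196  32  34  28  27  30  30  39  61  76  80  79  82  83  81  63  35  26  29  27  32  26  21  33  29  30  31  32  33  32  41  39  37  41  41  42  39  42  53  68  77  78  79  75  72
198  28  33  32  26  28  49  68  77  85  80  84  77  83  83  79  55  34  26  25  29  28  26  30  38  30  32  38  36  36  36  37  37  41  39  44  52  72  74  83  83  83  83  78  82
200  34  31  22  29  54  72  83  82  85  83  81  84  82  81  68  40  23  24  29  27  23  30  27  30  32  33  33  34  32  30  33  30  38  40  60  76  82  86  85  84  84  86  83  83
202  29  24  36  55  75  82  86  85  82  81  79  80  84  85  59  37  36  38  39  36  37  36  42  36  31  23  30  31  34  29  25  30  51  58  75  80  85  80  79  84  85  82  82  84
204  31  44  63  78  81  82  87  85  83  83  82 
[... 1771 characters left out ...]
  86  86  85  85  82  89  89  82  85  81  62  36  26  26  30  55  91 128 167 198 215 216 210 198 169 138 103  83  75  79  87  88  88  85  87  87  87  85  86  87
226 118 103  93  86  82  84  88  86  84  84  86  87  90  80  66  49  33  25  28  65 104 114 106 115 136 162 184 200 214 216 205 155 106  90  87  85  83  81  79  82  90  87  87  86
228 157 155 145 136 122 102  88  82  82  79  83  84  84  67  54  57  39  40  40  69  89  72  43  35  41  55  75 108 131 157 172 151 126 120 115 105 100  94  81  71  67  67  78  80
230 216 231 234 237 236 240 240 237 213 168 118  74  47  42  37  37  39  39  34  38  36  35  34  39  36  33  39  33  39  51  70  82  97 115 118 126 125 123 128 133 126 102  69  51
```

The box-side finger shows at column 303, rows 220–228, between bar and lid as predicted, so I close on the bar.

>>> servo_tool([
  {"grip":0.7,"x":0,"y":0,"z":0,"roll":0},
  {"grip":0.75,"x":0,"y":0,"z":0,"roll":0},
  {"grip":0.8,"x":0,"y":0,"z":0,"roll":0},
  {"grip":0.85,"x":0,"y":0,"z":0,"roll":0},
  {"grip":0.9,"x":0,"y":0,"z":0,"roll":0},
], grip_force=40)

```text
clock: 22.35
tcp_pos: [0.481, 0.1719, 0.0822]
orientation: [0.003, 0.647, 0.762, 0.004]
wrist_force: [8.2, 1.3, -2.7]
finger_gap: 0.0093
grip_force: 39.0
```

>>> servo_tool([
  {"grip":1,"x":0,"y":0,"z":0,"roll":0},
  {"grip":1,"x":0,"y":0,"z":0,"roll":0},
  {"grip":1,"x":0,"y":0,"z":0,"roll":0},
])

```text
clock: 22.6
tcp_pos: [0.481, 0.1719, 0.0822]
orientation: [0.003, 0.647, 0.762, 0.003]
wrist_force: [8.7, 1.4, -2.6]
finger_gap: 0.0093
grip_force: 39.0
```

>>> servo_tool([
  {"grip":1,"x":0,"y":2.5,"z":-4,"roll":0},
  {"grip":1,"x":0,"y":2.5,"z":-7.2,"roll":0},
  {"grip":1,"x":0,"y":0.8,"z":-11.3,"roll":0},
  {"grip":1,"x":0,"y":1.4,"z":-11.1,"roll":0},
  {"grip":1,"x":0,"y":2,"z":-11.1,"roll":0},
], grip_force=50)

```text
clock: 23.02
tcp_pos: [0.4848, 0.1725, 0.1257]
orientation: [-0.0, 0.647, 0.762, -0.0]
wrist_force: [2.2, 0.3, -3.2]
finger_gap: 0.0079
grip_force: 47.6
```

>>> servo_tool([
  {"grip":1,"x":0,"y":2.5,"z":-11,"roll":0},
  {"grip":1,"x":0,"y":3,"z":-10.8,"roll":0},
])

```text
clock: 23.18
tcp_pos: [0.4892, 0.1732, 0.1476]
orientation: [-0.001, 0.647, 0.762, -0.001]
wrist_force: [-1.7, -0.3, -0.7]
finger_gap: 0.002
grip_force: 0.0
```

The bar slipped out because the tips only pinched its top, and the lid fell shut. I regrasp deeper.

>>> servo_tool([
  {"grip":0.6,"x":0,"y":-4,"z":-8,"roll":0},
  {"grip":0.6,"x":0,"y":-4.3,"z":0,"roll":0},
  {"grip":0.6,"x":0,"y":0,"z":0,"roll":0},
  {"grip":0.6,"x":0,"y":0,"z":0,"roll":0},
  {"grip":0.6,"x":0,"y":0,"z":0,"roll":0},
])

```text
clock: 23.6
tcp_pos: [0.4819, 0.1721, 0.1546]
orientation: [-0.0, 0.647, 0.762, -0.0]
wrist_force: [0.1, -0.1, 0.0]
finger_gap: 0.034
grip_force: 0.0
```

Run:
```python
from h import *
s=snap("scene","pics/s12.png"); st=env.get_state();p=st["tcp_pos"];print(p,st["finger_gap"],st["wrist_force"],st["orientation"])
a=cv2.imread("pics/s10.png")
for nm,b in(("bar/lid region",(275,205,345,245)),("pile",(185,165,240,228)),("pointer",(325,220,345,320))):
    d=cv2.absdiff(a,s).max(2)[b[1]:b[3],b[0]:b[2]]; print(nm,(d>40).sum())
V=s.max(2)
for r in range(206,232,3): print(r,' '.join(f"{v:3d}" for v in V[r,274:324]))
```

```text
[0.48197228 0.17207871 0.15456434] 0.03439294769134018 [-0.53874472  0.09846849 -0.68917007] [-3.16755701e-04  6.47243270e-01  7.62283361e-01 -3.55469648e-04]
bar/lid region 59
pile 33
pointer 0
206  62  50  58  46  33  33  33  28  33  29  26  25  50  69  85  87  87  87  89  85  81  87  85  75  68  66  68  69  50  31  28  23  36  56  91 130 169 190 201 212 219 219 213 215 206 172 119  89  83  82
209  29  38  32  39  40  32  28  30  26  35  36  56  76  88  84  85  81  85  86  85  81  85  66  49  46  45  63  94  83  55  33  26  34  68 102 140 175 199 212 220 218 220 218 216 192 139  93  82  84  89
212  30  25  29  30  33  25  30  34  25  16  42 116 199 225 202 157 122  91  82  81  78  64  47  46  56 115 186 217 211 199 187 167 152 156 173 194 204 217 218 218 217 221 216 180 134  99  86  87  86  83
215  58  47  29  27  11  14  13  19  21  73 153 232 247 237 214 209 223 235 233 229 217 181 128  93  70  94 127 140 148 157 172 189 192 194 201 210 216 219 219 221 220 207 164 115  85  81  85  88  88  86
218  81  86  81  78  74  70  60  79 123 186 239 243 208 135  89  86  95  98 120 145 174 1
[... 230 characters left out ...]
 208 228 235 234 232 221 184 140 111  96  92 115 119  95  78  75  77  78  83  84  88  85
224 166 174 172 175 191 239 250 246 208 135 102  81  84  82  89  88  90  88  87  85  90  85  85  87  83  75  76  72  77  87 102 126 150 171 199 218 232 236 236 230 196 156 118  92  74  81  89  89  90  87
227 243 245 247 247 247 246 245 247 248 249 251 250 247 240 203 152 114  89  83  83  85  81  90  91  89  78  78  73  68  60  62  57  57  54  50  62  81 107 136 162 190 210 218 184 145 141 131 111  91  74
230 240 242 242 240 241 242 243 244 245 246 247 247 246 247 248 250 251 253 251 241 218 168 117  79  48  39  41  43  38  44  40  41  41  40  40  34  41  39  34  34  42  48  70  86  96 116 127 133 135 143
```

>>> servo_tool([
  {"grip":0.6,"x":0,"y":-1,"z":8,"roll":0},
  {"grip":0.6,"x":0,"y":0,"z":12,"roll":0},
  {"grip":0.6,"x":0,"y":0,"z":12,"roll":0},
  {"grip":0.6,"x":0,"y":0,"z":8,"roll":0},
  {"grip":0.6,"x":0,"y":0,"z":6,"roll":0},
])

```text
clock: 24.07
tcp_pos: [0.4807, 0.1718, 0.1075]
orientation: [-0.001, 0.647, 0.762, -0.001]
wrist_force: [0.2, 0.1, 0.2]
finger_gap: 0.034
grip_force: 0.0
```

>>> servo_tool([
  {"grip":0.6,"x":0,"y":0,"z":7,"roll":0},
  {"grip":0.6,"x":0,"y":0,"z":7,"roll":0},
  {"grip":0.6,"x":0,"y":0,"z":7,"roll":0},
  {"grip":0.6,"x":0,"y":0,"z":5,"roll":0},
  {"grip":0.6,"x":0,"y":0,"z":3,"roll":0},
])

```text
clock: 24.48
tcp_pos: [0.4813, 0.1719, 0.0794]
orientation: [-0.0, 0.647, 0.762, -0.0]
wrist_force: [-0.6, 0.0, -0.5]
finger_gap: 0.0342
grip_force: 0.0
```

>>> servo_tool([
  {"grip":0.6,"x":0,"y":0,"z":5,"roll":0},
  {"grip":0.6,"x":0,"y":0,"z":5,"roll":0},
  {"grip":0.6,"x":0,"y":0,"z":4,"roll":0},
  {"grip":0.6,"x":0,"y":0,"z":2,"roll":0},
  {"grip":0.6,"x":0,"y":0,"z":0,"roll":0},
])

```text
clock: 24.9
tcp_pos: [0.4812, 0.1719, 0.0636]
orientation: [-0.0, 0.647, 0.762, -0.0]
wrist_force: [-0.6, -0.4, 0.5]
finger_gap: 0.0342
grip_force: 0.0
```

>>> servo_tool([
  {"grip":0.7,"x":0,"y":0,"z":0,"roll":0},
  {"grip":0.75,"x":0,"y":0,"z":0,"roll":0},
  {"grip":0.8,"x":0,"y":0,"z":0,"roll":0},
  {"grip":0.85,"x":0,"y":0,"z":0,"roll":0},
  {"grip":0.9,"x":0,"y":0,"z":0,"roll":0},
])

```text
clock: 25.32
tcp_pos: [0.4808, 0.1719, 0.0643]
orientation: [-0.0, 0.647, 0.762, -0.0]
wrist_force: [-3.5, -0.8, 2.9]
finger_gap: 0.0106
grip_force: 48.7
```

>>> servo_tool([
  {"grip":1,"x":0,"y":0,"z":0,"roll":0},
  {"grip":1,"x":0,"y":0,"z":0,"roll":0},
  {"grip":1,"x":0,"y":0,"z":0,"roll":0},
])

```text
clock: 25.57
tcp_pos: [0.4809, 0.1719, 0.0643]
orientation: [-0.0, 0.647, 0.762, -0.0]
wrist_force: [-4.6, 0.2, 6.5]
finger_gap: 0.0103
grip_force: 48.8
```

>>> servo_tool([
  {"grip":1,"x":0,"y":0.1,"z":-4,"roll":0},
  {"grip":1,"x":0,"y":0.2,"z":-7.2,"roll":0},
  {"grip":1,"x":0,"y":0.8,"z":-11.3,"roll":0},
  {"grip":1,"x":0,"y":1.4,"z":-11.1,"roll":0},
], grip_force=60)

```text
clock: 25.9
tcp_pos: [0.483, 0.1723, 0.0976]
orientation: [-0.001, 0.647, 0.762, -0.001]
wrist_force: [-0.6, 0.8, -3.7]
finger_gap: 0.0101
grip_force: 58.3
```

>>> servo_tool([
  {"grip":1,"x":0,"y":2,"z":-11.1,"roll":0},
  {"grip":1,"x":0,"y":2.5,"z":-11,"roll":0},
])

```text
clock: 26.07
tcp_pos: [0.4873, 0.1729, 0.1199]
orientation: [-0.001, 0.647, 0.762, -0.001]
wrist_force: [1.0, 0.7, -3.8]
finger_gap: 0.01
grip_force: 58.7
```

Holding well (gap 10 mm, steady), so I continue the arc.

>>> servo_tool([
  {"grip":1,"x":0,"y":3,"z":-10.8,"roll":0},
  {"grip":1,"x":0,"y":3.6,"z":-10.7,"roll":0},
  {"grip":1,"x":0,"y":4.2,"z":-10.4,"roll":0},
  {"grip":1,"x":0,"y":4.6,"z":-10.3,"roll":0},
  {"grip":1,"x":0,"y":5.1,"z":-10,"roll":0},
])

```text
clock: 26.48
tcp_pos: [0.5064, 0.176, 0.172]
orientation: [-0.002, 0.647, 0.762, -0.002]
wrist_force: [-8.2, -2.3, 0.6]
finger_gap: 0.0099
grip_force: 58.6
```

>>> servo_tool([
  {"grip":1,"x":0,"y":5.7,"z":-9.7,"roll":0},
  {"grip":1,"x":0,"y":6.1,"z":-9.4,"roll":0},
  {"grip":1,"x":0,"y":6.6,"z":-9.2,"roll":0},
  {"grip":1,"x":0,"y":4,"z":-5,"roll":0},
  {"grip":1,"x":0,"y":3,"z":-3.7,"roll":0},
])

```text
clock: 26.9
tcp_pos: [0.5304, 0.1799, 0.2098]
orientation: [-0.002, 0.647, 0.762, -0.003]
wrist_force: [-10.8, -1.9, 3.7]
finger_gap: 0.0097
grip_force: 58.7
```

>>> servo_tool([
  {"grip":1,"x":0,"y":0,"z":0,"roll":0},
  {"grip":1,"x":0,"y":0,"z":0,"roll":0},
  {"grip":1,"x":0,"y":0,"z":0,"roll":0},
])

```text
clock: 27.15
tcp_pos: [0.5299, 0.1798, 0.2093]
orientation: [-0.002, 0.647, 0.762, -0.003]
wrist_force: [-12.2, -2.8, 5.4]
finger_gap: 0.0097
grip_force: 58.9
```

Run:
```python
from h import *
s=snap("scene","pics/s13.png"); t=snap("top","pics/t13.png"); st=env.get_state();p=st["tcp_pos"];print(p,st["finger_gap"],st["wrist_force"],st["grip_force"])
b=p+[0,0,.042]; print("bar est",b,"angle", np.arctan2(b[2]-.106,(np.array([.7026,.2086])-b[:2])@[.987,.163]))
# predicted front-left lid corner (lid 180 long, +110 along hinge) and pointer tip for angles, both views
h=np.array([.7026,.2086,.106]); ux=np.array([.987,.163,0]); uy=np.array([-.163,.987,0]); uz=np.array([0,0,1.])
for th in(.65,.7,.75,.8,.85,.9):
    e=-ux*np.cos(th)+uz*np.sin(th); n_=ux*np.sin(th)+uz*np.cos(th)
    P=[h+.125*uy+.2*e, h+.110*uy+.18*e+.006*n_, h-.110*uy+.18*e+.006*n_]
    print(th,"scene",proj("scene",P).round(1).tolist(),"top",proj("top",P).round(1).tolist())
print("tip px",cs(460,97),ct(62,260))
cv2.imwrite("pics/lid_s.png",s[150:330,200:370])
def show(im,r0,r1,c0,c1):
    H=cv2.cvtColor(im,cv2.COLOR_BGR2HSV)
    for r in range(r0,r1,2): print(r,''.join('O' if (h_<16 and s_>170 and v>120) else '#' if (12<=h_<=32 and s_>70 and v>170) else '+' if (s_>70 and v>110) else 'w' if v>150 else '.' for h_,s_,v in H[r,c0:c1]))
print("scene cols 225-360"); show(s,180,322,225,360)
print("top cols 145-235"); show(t,110,190,145,235)
```

```text
[0.52990046 0.17982945 0.20922946] 0.00977135965037125 [-11.68481002  -3.02003418   4.01840314] 58.88873755931854
bar est [0.52990046 0.17982945 0.25122946] angle 0.6922940209572466
0.65 scene [[344.8, 231.1], [335.3, 235.8], [257.3, 200.0]] top [[155.2, 160.9], [159.2, 154.9], [223.8, 143.5]]
0.7 scene [[344.3, 230.8], [334.7, 235.7], [256.2, 199.6]] top [[154.4, 158.6], [158.5, 152.8], [223.4, 141.4]]
0.75 scene [[343.7, 230.8], [334.1, 235.8], [254.9, 199.4]] top [[153.5, 156.3], [157.8, 150.6], [222.9, 139.2]]
0.8 scene [[343.0, 230.9], [333.3, 236.1], [253.6, 199.4]] top [[152.7, 153.8], [157.1, 148.3], [222.4, 136.9]]
0.85 scene [[342.2, 231.2], [332.5, 236.5], [252.2, 199.5]] top [[151.9, 151.2], [156.4, 145.9], [222.0, 134.5]]
0.9 scene [[341.3, 231.7], [331.5, 237.1], [250.7, 199.8]] top [[151.1, 148.6], [155.7, 143.5], [221.5, 132.0]]
tip px (342.23454157782515, 230.4861407249467) (152.0, 151.6)
scene cols 225-360
180 .......................................................................................................................................
182 ..................
[... 12894 characters left out ...]
.......+.+.........................
176 ++++###wwwwwwwwwwwwwwwwwwwwwwwwwwww############+++++..............+.......................
178 +.++###wwwwwwwwwwwwwwwwwwwwwwwwwww#############+++++................+.....................
180 ..++###wwwwwwwwwwwwwwwwwwwwwwwwwwww#############++++.................+....................
182 ++++###wwwwwwwwwwwwwwwwwwwwwwwwwwwww############+++++.....................................
184 ++++###wwwwwwwwwwwwwwwwwwwwwwwwwwwwwww###########++++..................+..................
186 ...+###wwwwwwwwwwwwwwwwwwwwwwwwwwwwww############++++.....................................
188 .+++###wwwwwwwwwwwwwwwwwwwwwwwwwwwwww############++++++...................................
```

Image and kinematics agree on a lid angle of about 0.69. The pointer is at about 0.845, with its tip matching in both views, so I raise the rest.

>>> servo_tool([
  {"grip":1,"x":0,"y":2,"z":-5,"roll":0},
  {"grip":1,"x":0,"y":4,"z":-7,"roll":0},
  {"grip":1,"x":0,"y":5,"z":-7,"roll":0},
  {"grip":1,"x":0,"y":5,"z":-6,"roll":0},
  {"grip":1,"x":0,"y":4,"z":-4,"roll":0},
])

```text
clock: 27.67
tcp_pos: [0.5557, 0.184, 0.2374]
orientation: [0.001, 0.647, 0.762, 0.001]
wrist_force: [6.7, 1.3, -12.6]
finger_gap: 0.0095
grip_force: 58.3
```

>>> servo_tool([
  {"grip":1,"x":0,"y":0,"z":0,"roll":0},
  {"grip":1,"x":0,"y":0,"z":0,"roll":0},
  {"grip":1,"x":0,"y":0,"z":0,"roll":0},
  {"grip":1,"x":0,"y":0,"z":0,"roll":0},
])

```text
clock: 28.0
tcp_pos: [0.5553, 0.1839, 0.2375]
orientation: [0.001, 0.647, 0.762, 0.001]
wrist_force: [6.7, 0.6, -9.0]
finger_gap: 0.0095
grip_force: 58.5
```

Run:
```python
from h import *
s=snap("scene","pics/s14.png"); t=snap("top","pics/t14.png"); st=env.get_state();p=st["tcp_pos"];print(p,st["finger_gap"],st["wrist_force"],st["grip_force"])
h=np.array([.7026,.2086,.106]); ux=np.array([.987,.163,0]); uy=np.array([-.163,.987,0]); uz=np.array([0,0,1.])
b=p+[0,0,.042]; X=(h-b)@ux; print("r",np.hypot(X,b[2]-.106),"angle",np.arctan2(b[2]-.106,X))
for th in(.7,.75,.8,.85,.9):
    e=-ux*np.cos(th)+uz*np.sin(th); n_=ux*np.sin(th)+uz*np.cos(th)
    print(th,"scene R",proj("scene",[h-.110*uy+.18*e+.006*n_,h-.05*uy+.18*e+.006*n_]).round(1).tolist())
# right-edge of lid (-y side): scene left contour; angle of the two edges in each image by line fits
for nm,im in(("s13",cv2.imread("pics/s13.png")),("s14",s)):
    V=im.max(2); L=[]
    for r in range(206,256,2):
        c=V[r,215:300].astype(int); d=np.gradient(c); L.append((215+int(np.argmax(d[:60])),r))
    print(nm,L[::3])
    print("front edge rows at col 252..272:",[(c,190+int(np.argmax(np.gradient(V[190:225,c].astype(int))))) for c in range(248,266,3)])
# orange panel centroid and red pixel extremes
print("tip/pointer diff",[(cv2.absdiff(cv2.imread("pics/scene0.png"),s).max(2)[225:240,335:348]>50).sum()])
for r in range(194,214,2): print(r,s.max(2)[r,240:280])
```

```text
[0.555314   0.18393377 0.23745103] 0.009577558868700705 [ 6.86039369 -0.24611297 -8.62541935] 58.528404235839844
r 0.22891743883099966 angle 0.8597834403771629
0.7 scene R [[256.2, 199.6], [276.4, 208.9]]
0.75 scene R [[254.9, 199.4], [275.3, 208.8]]
0.8 scene R [[253.6, 199.4], [274.1, 208.8]]
0.85 scene R [[252.2, 199.5], [272.9, 209.0]]
0.9 scene R [[250.7, 199.8], [271.5, 209.4]]
s13 [(253, 206), (251, 212), (248, 218), (245, 224), (242, 230), (240, 236), (237, 242), (234, 248), (231, 254)]
front edge rows at col 252..272: [(248, 218), (251, 211), (254, 205), (257, 204), (260, 218), (263, 219)]
s14 [(249, 206), (247, 212), (245, 218), (243, 224), (240, 230), (238, 236), (236, 242), (233, 248), (231, 254)]
front edge rows at col 252..272: [(248, 221), (251, 206), (254, 222), (257, 221), (260, 220), (263, 219)]
tip/pointer diff [np.int64(0)]
194 [ 83  88  81  87  84  83  83  82  86  84  85  83  82  85  83  85  86  84
  83  84  86  84  86  82  86  85  87  82  86  80  83  86  81 103 118 131
 125 107  88  85]
196 [ 84  86  85  88  83  84  86  87  85  84  85  83  87  88  82  85  83  88
[... 735 characters left out ...]
05  88  83
  84  67  47  39]
206 [ 85  85  86  89  86  87  86  85  85 109 171 186 163 137 135 132 135 129
 133 133 127 135 135 137 136 140 146 143 139 138 139 133 116  86  54  48
  53  47  31  33]
208 [ 84  87  83  87  87  85  85  80 106 173 213 216 198 158 134 130 131 133
 136 136 132 134 136 129 132 133 134 136 140 138 142 144 142 136 118  94
  73  46  34  31]
210 [ 87  87  86  87  85  85  80  90 147 200 220 220 213 187 148 128 124 129
 130 128 132 137 137 136 134 135 133 131 133 135 136 137 141 139 143 146
 138 132 123  97]
212 [ 89  88  85  82  85  83  87 124 193 220 217 213 188 159 137 136 131 128
 127 125 127 129 128 130 130 134 139 137 135 134 134 135 133 134 139 135
 136 139 141 154]
```

The lid's right front corner now shows at (252.5,199.5), which gives an angle of about 0.85 against the pointer's 0.845. The grip is steady and the pointer hasn't moved, so I hand in.

Run:
```python
from h import *
st=env.get_state(); print(st["clock"],st["tcp_pos"],st["grip_force"]); print(env.hand_in())
```

```text
28.1 [0.555314   0.18393377 0.23745103] 58.528404235839844
the job is handed in; nothing more can be done
None
```

I handed the job in at 28.1 s: the pile of three measured within about 3 mm of square, and the lid is held at about 0.85 rad beside the pointer at about 0.845; on the first try the bar slipped out and the lid fell shut, and no verdict was returned.

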